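# Lid the moulds, latch the sprung press stage and set the valve to float

## Robot

A 7-joint arm with a two-finger parallel gripper is mounted at the origin on a cart in front of the work surface, level with it; the furniture and walls round the work are solid. World frame = base frame: x ahead of the robot, y to its left, z up, the work surface at z = 0. Lengths are in m, angles in rad, forces in N, time in s.
With the tool pointing down it reaches from about 0.4 to 0.85 m from the base axis. Payload 10.4 kg.
Tool frame: the origin (TCP) lies at the very end of the fingers, on their centre line; the grasp point (between the pads) lies 19 mm behind it; z points along the fingers, y is the line along which they close (so a half turn about z gives the same grasp; the last joint's range is limited). The gripper opens to 85 mm and grips with 20 to 120 N. Pads are 22 mm wide; open, the fingers measure 114 mm over their backs; the gripper's body (76 mm by 85 mm) begins 54 mm behind the grasp point. The pads swing forward as they close: fully open they stand 13 mm farther back than shut.
Start: joints at [1.088, 0.332, -0.065, 1.46, 0.022, 1.35, -0.088], TCP at [0.277, -0.56, 0.231] pointing down, gripper open.
Joint ranges: [-2.6, 2.6], [-0.5, 2.12], [-1.47, 1.34], [0.16, 2.42], [-1.27, 4.41], [0.06, 2.06], [-2.6, 2.6]. Speed limits (rad/s): [2.22, 2.22, 2.79, 2.79, 3.14, 3.14, 3.14].

## Interface

Orientations are given as a unit quaternion [x, y, z, w].
In Python, from workcell import manip, vision, order gives the robot as it stands. The module is installed in compiled form; this text tells all that it offers.
- The arm moves only by the tool move_arm, never from a script. Its argument "motion" is a list of rows, each a list of 3 entries, a list of its own where there are three numbers: the shift along the tool's x, y, z scaled (see below), then the turn, a rotation vector about the tool's x, y, z scaled (see below), then the opening, from -1 (shut) to 1 (fully open). In form: [[[dx, dy, dz], [wx, wy, wz], hand], ...]. A call has 1 to 12 rows; each row shifts and turns the commanded pose from where the row before left it, along the tool's axes as they then stand; what a row does not reach is not made up. The controller multiplies each number of a shift by 0.75 m and each number of a turn by pi/4 rad. A row lasts 1/10 s, in which the tool goes at most 50 mm and 8.59 degrees, less where a joint would pass 70% of its speed; a pose out of reach is approached as far as the arm can. A call with a number of a shift or a turn outside -1 to 1 is refused whole. A call with a gripper value outside its range is refused whole. The fingers move at their own pace and stop on an object; "newtons" is the grip in N (left out, the last holds). Time passes only in rows, so rows that do not move let the fingers close. It gives the time, the measured TCP pose, the force, the opening and the grip force at its end, in the units of the state.
- manip.get_obs(): the state, without advancing time (a new reading comes with each control period).
- vision.camera(name): name is "scene" or "side" or "wrist"; returns a dict with "pixels" (480x640x3 uint8, red, green, blue), "fx", "fy", "cx", "cy" (pixels), "R" (3x3) and "t" (3): a world point X has camera coordinates R X + t. Camera axes: x right, y down, z forward; pixel columns grow to the right and rows downward; lengths in m; the calibration is good to about 2 mm. A picture is of the moment at which its call begins. There is no depth.
- order.hand_in(): hands the job in; it is judged then, once.
The state is a dict: "clock": time; "joint_pos": joint angles; "joint_velocities": joint speeds; "tau": joint torques, N m; "position": TCP position; "ee_rot": TCP orientation; "ft_force": force on the tool from outside, world axes, zero at the start; "torque": the same for the moment, N m; "grip_width": opening from 0.0 (shut) to 1.0 (fully open); "grasp_force": force on a finger pad.
Only numpy, scipy, OpenCV 4.12 (cv2) and the standard library are available. Lean on these libraries where they do the work, as an engineer would, in place of code of your own. Each camera call takes 0.05 s, during which the arm holds its last target. There are 200 camera calls.

## Task

Get the bench press going: pull its loading stage out by the black handle, stand every steel mould upright on the stage inside its rim, and fit each with the lid of its own diameter, seated fully down. Then push the sprung stage back in under the platen until its catch holds it, and push the hydraulic valve lever over to the right, past its stiff detent, into the float notch, so that the platen sinks and rests on the lids. There may be more lids than moulds; leave the other labware on the bench where it stands.

Things in the scene. Friction and masses are not known exactly. Their poses are not given: they have to be found in the camera images.
- mould_large: large mould: filled solid round steel mould, 60 mm tall: body 58 mm in diameter up to 48 mm, above it a chamfered neck 48 mm in diameter, 12 mm tall. Origin at the centre of its underside, z up. May be absent.
- lid_large: lid of the large mould: steel cap 58 mm in diameter, 17 mm high, with a round grip 23 mm in diameter, 28 mm tall on top (45 mm in all). It stands on its skirt; the skirt is 11 mm deep, 51 mm inside, and drops over the mould's neck. Origin at the centre of the skirt's lower edge, z up; seated, it is 49 mm above the mould's origin. Spare if its mould is absent.
- mould_medium: medium mould: filled solid round steel mould, 60 mm tall: body 48 mm in diameter up to 48 mm, above it a chamfered neck 38 mm in diameter, 12 mm tall. Origin at the centre of its underside, z up. May be absent.
- lid_medium: lid of the medium mould: steel cap 48 mm in diameter, 17 mm high, with a round grip 23 mm in diameter, 28 mm tall on top (45 mm in all). It stands on its skirt; the skirt is 11 mm deep, 41 mm inside, and drops over the mould's neck. Origin at the centre of the skirt's lower edge, z up; seated, it is 49 mm above the mould's origin. Spare if its mould is absent.
- mould_small: small mould: filled solid round steel mould, 60 mm tall: body 38 mm in diameter up to 48 mm, above it a chamfered neck 28 mm in diameter, 12 mm tall. Origin at the centre of its underside, z up. May be absent.
- lid_small: lid of the small mould: steel cap 38 mm in diameter, 17 mm high, with a round grip 23 mm in diameter, 28 mm tall on top (45 mm in all). It stands on its skirt; the skirt is 11 mm deep, 31 mm inside, and drops over the mould's neck. Origin at the centre of the skirt's lower edge, z up; seated, it is 49 mm above the mould's origin. Spare if its mould is absent.
- press: white C-frame press, fixed: base 180 (x) by 385 mm (y), 20 high; column at its -y end, head 210 to 265 mm high, 80 mm wide in x, reaching 55 mm to +y of the origin, cylinder on it up to 295 mm. Origin on the worktop under the platen's middle; at yaw 0 x points away from the robot, y to its left. A wall cabinet hangs 635 mm up from x = 0.58 back: keep the hand low beyond x = 0.52.
- stage (a joint): travel of the sprung loading stage, m: 0 = out, to +y; it starts home, under the platen, in its catch at about 0.167 (end stop 0.170). A pull of about 5 N frees it; then a spring of 3 to 6 N slides it out. Pushed in, the catch resists from 0.148 on and is passed at 0.157 with 15 to 20 N; let go short of that, it slides out again.
- stage_top (a point): middle of the stage's flat top, 48 mm above the worktop, moving with the stage; axes as the press's. The stage is 180 mm (x) by 96 mm (y), with a rim 4 mm wide and 5 mm high round its edge. Pulled out, it lies 170 mm to +y of the press origin.
- stage_handle (a point): on the stage's black push handle, an upright paddle 46 mm wide (x), 12 mm thick (y), from 32 to 76 mm above the worktop, carried on a flat bar (32 to 38 mm high) 138 mm to +y of the stage's middle. The point is in mid paddle, 68 mm above the worktop.
- platen (a joint): how far the platen has sunk, m: 0 = parked, underside 165 mm above the worktop. It sinks slowly by its own weight (5 N) only while the valve lever is in float, and rests on seated lids at 0.023; with nothing under it, 0.032. Platen 180 (x) by 88 mm (y).
- lever (a joint): angle of the hydraulic valve lever, rad: 0 upright (hold), positive = leaning to -y of the press. A light detent at -0.17 gives about 6 N at the ball. The stiff detent resists from 0.14, is passed at 0.34 with about 12 N at the ball, then the lever snaps into the float notch, 0.54 to 0.60 (end stop). Let go before 0.34 it falls back to 0.14.
- lever_axis (a point): pivot of the lever in the dark valve block in front of the press column, 60 mm above the worktop; the axis lies along the press's x.
- lever_ball (a point): centre of the black ball (34 mm in diameter) at the top of the lever, 180 mm from the pivot; the rod below it is 12 mm thick.
- flask: bystander: stoppered conical flask, 64 mm wide, 106 mm tall. Origin at the centre of its underside.
- jar_yellow: bystander: tall jar with a yellow lid, 61 mm wide, 116 mm tall. Origin at the centre of its underside.
- dropping_bottle: bystander: white dropping bottle with a red cap, 49 mm wide, 138 mm tall. Origin at the centre of its underside.
- marker: bystander: felt marker lying flat, 134 mm long, 14 mm thick. Origin at the centre of its underside.
- jar_blue: bystander: small sample jar with a blue lid, 40 mm wide, 55 mm tall. Origin at the centre of its underside.
There are look-alikes about, which are no part of the job. What is shaped like the lid_medium but green or orange is not meant.

How it is judged:
On the way, in this order (a step that is already met when the one before it is completed fails the run):
1. the empty stage is pulled out (value of joint stage below 0.03 m), for 0.2 s.
2. every mould stands on the pulled-out stage with its own lid fully seated (x of mould_large in the frame of stage_top between -0.075 and 0.075 m and y of mould_large in the frame of stage_top between -0.032 and 0.032 m and z of mould_large in the frame of stage_top between -0.004 and 0.004 m and angle between each of mould_large, lid_large, mould_medium, lid_medium, mould_small, lid_small's own z axis and vertical below 0.08 rad and horizontal distance between lid_large and mould_large below 0.004 m and z of lid_large in the frame of mould_large between 0.045 and 0.053 m and x of mould_medium in the frame of stage_top between -0.075 and 0.075 m and y of mould_medium in the frame of stage_top between -0.032 and 0.032 m and z of mould_medium in the frame of stage_top between -0.004 and 0.004 m and horizontal distance between lid_medium and mould_medium below 0.004 m and z of lid_medium in the frame of mould_medium between 0.045 and 0.053 m and x of mould_small in the frame of stage_top between -0.075 and 0.075 m and y of mould_small in the frame of stage_top between -0.032 and 0.032 m and z of mould_small in the frame of stage_top between -0.004 and 0.004 m and horizontal distance between lid_small and mould_small below 0.004 m and z of lid_small in the frame of mould_small between 0.045 and 0.053 m and value of joint stage below 0.03 m), for 0.3 s.
3. the loaded stage is held under the platen by its catch, the platen still parked (x of mould_large in the frame of stage_top between -0.075 and 0.075 m and y of mould_large in the frame of stage_top between -0.032 and 0.032 m and z of mould_large in the frame of stage_top between -0.004 and 0.004 m and angle between each of mould_large, lid_large, mould_medium, lid_medium, mould_small, lid_small's own z axis and vertical below 0.08 rad and horizontal distance between lid_large and mould_large below 0.004 m and z of lid_large in the frame of mould_large between 0.045 and 0.053 m and x of mould_medium in the frame of stage_top between -0.075 and 0.075 m and y of mould_medium in the frame of stage_top between -0.032 and 0.032 m and z of mould_medium in the frame of stage_top between -0.004 and 0.004 m and horizontal distance between lid_medium and mould_medium below 0.004 m and z of lid_medium in the frame of mould_medium between 0.045 and 0.053 m and x of mould_small in the frame of stage_top between -0.075 and 0.075 m and y of mould_small in the frame of stage_top between -0.032 and 0.032 m and z of mould_small in the frame of stage_top between -0.004 and 0.004 m and horizontal distance between lid_small and mould_small below 0.004 m and z of lid_small in the frame of mould_small between 0.045 and 0.053 m and value of joint stage above 0.16 m and value of joint platen below 0.006 m), for 0.3 s.
4. the lever is in the float notch and the platen rests on the lids (x of mould_large in the frame of stage_top between -0.075 and 0.075 m and y of mould_large in the frame of stage_top between -0.032 and 0.032 m and z of mould_large in the frame of stage_top between -0.004 and 0.004 m and angle between each of mould_large, lid_large, mould_medium, lid_medium, mould_small, lid_small's own z axis and vertical below 0.08 rad and horizontal distance between lid_large and mould_large below 0.004 m and z of lid_large in the frame of mould_large between 0.045 and 0.053 m and x of mould_medium in the frame of stage_top between -0.075 and 0.075 m and y of mould_medium in the frame of stage_top between -0.032 and 0.032 m and z of mould_medium in the frame of stage_top between -0.004 and 0.004 m and horizontal distance between lid_medium and mould_medium below 0.004 m and z of lid_medium in the frame of mould_medium between 0.045 and 0.053 m and x of mould_small in the frame of stage_top between -0.075 and 0.075 m and y of mould_small in the frame of stage_top between -0.032 and 0.032 m and z of mould_small in the frame of stage_top between -0.004 and 0.004 m and horizontal distance between lid_small and mould_small below 0.004 m and z of lid_small in the frame of mould_small between 0.045 and 0.053 m and value of joint stage above 0.16 m and value of joint lever between 0.5 and 0.63 rad and value of joint platen between 0.019 and 0.027 m), for 0.3 s.
At the end, for the whole second after the job is handed in: Each mould upright on the stage (within 75 x 32 mm of its middle, 0.08 rad), its own lid seated (axes within 4 mm, origin 45 to 53 mm above the mould's); stage held in its catch (over 0.160 m), lever in float (0.50 to 0.63 rad), platen resting on the lids (sunk 0.019 to 0.027 m) (all of step 4); the robot touches nothing.
It fails at once if a piece of bystanding labware is moved more than 30 mm (distance of any of flask, jar_yellow, dropping_bottle, marker, jar_blue from where it was at the start of the episode above 0.03 m).
It fails at once if a piece of standing labware is tipped over (angle between any of flask, jar_yellow, dropping_bottle, jar_blue's own z axis and vertical above 0.5 rad).
Of mould_large, mould_medium, mould_small only 2 to 3 are there at a start; the rules pass over those that are not, and their reading is None.
At some moment in a run one of lid_large, lid_medium may be knocked a few centimetres aside while the robot is not near it.
Once in a run the grip may slacken for a moment while it holds something.
It also fails if it takes over 210 s, if anything falls off the work surface, if the arm or the gripper's body presses on something with over 40 N, if the wrist force passes 120 N, or if a joint passes its speed limit or range.

## Working session

There is one attempt and no reset: what is moved stays moved. The work goes in short steps, Python scripts to look and compute and a tool call to move; the robot and the scene stay as the last step left them, time stands still between calls to the robot, and variables do not carry over. Pictures are saved under pics/ and viewed, at most 14 in all, crops included, and the job is handed in when it is done.

Besides the shell and the picture viewer there is one more tool, called after "Request:" as name(argument=value, ...) on one line, values as JSON. move_arm: Moves the arm, as the interface text tells. Its arguments: {"type":"object","properties":{"motion":{"type":"array"},"newtons":{"type":"number"}},"required":["motion"]}

```bash
mkdir -p pics
cat > h.py <<'E'
import numpy as np, cv2
from workcell import manip, vision, order
from scipy.spatial.transform import Rotation as Rn
def snap(n,f):
    c=vision.camera(n); cv2.imwrite('pics/'+f,c['pixels'][:,:,::-1]); np.savez(f'pics/{f}.npz',**{k:c[k] for k in('pixels','fx','fy','cx','cy','R','t')}); return c
def load(f): return np.load(f'pics/{f}.npz')
def ray(c,u,v,z):
    R=np.array(c['R']);t=np.array(c['t']);d=R.T@np.array([(u-c['cx'])/c['fx'],(v-c['cy'])/c['fy'],1]);o=-R.T@t
    return (o+d*(z-o[2])/d[2]).round(4)
def proj(c,X):
    p=np.array(c['R'])@np.array(X)+np.array(c['t']);return np.array([c['fx']*p[0]/p[2]+c['cx'],c['fy']*p[1]/p[2]+c['cy']]).round(1)
E
python3 - <<'E'
from h import *
for n in('scene','side','wrist'):
    c=snap(n,n+'0.png'); R=np.array(c['R']); print(n,c['fx'],-R.T@c['t'],R[2])
o=manip.get_obs(); print({k:np.round(v,4) for k,v in o.items()}); print(Rn.from_quat(o['ee_rot']).as_matrix().round(3))
E
```

```text
scene 491.8712076925596 [-0.0395293   1.14503657  0.80242432] [ 0.42060605 -0.75972254 -0.49589536]
side 613.9534972657482 [0.25966806 1.64636442 0.81022556] [ 0.14869322 -0.89926488 -0.41135509]
wrist 412.84320458710795 [ 0.35130228 -0.5222636   0.37253332] [-0.28659881 -0.14007474 -0.94775534]
{'clock': np.float64(0.15), 'joint_pos': array([ 1.0883,  0.3327, -0.0647,  1.4607,  0.0216,  1.3499, -0.0885]), 'joint_velocities': array([ 0.0001, -0.0026,  0.0004, -0.0028,  0.0007, -0.0012, -0.0003]), 'tau': array([ 1.00000e-03, -6.25825e+01,  4.95000e-02, -3.91853e+01,
        1.64000e-02,  7.50000e-03,  0.00000e+00]), 'position': array([ 0.2773, -0.5598,  0.2307]), 'ee_rot': array([ 9.737e-01,  2.279e-01, -1.000e-04, -5.000e-04]), 'ft_force': array([ 0.5757, -0.4658, -0.2272]), 'torque': array([ 0.0317,  0.0169, -0.0644]), 'grasp_force': np.float64(0.0), 'grip_width': np.float64(1.0)}
[[ 0.896  0.444 -0.   ]
 [ 0.444 -0.896  0.001]
 [-0.    -0.001 -1.   ]]
```

View pics/scene0.png

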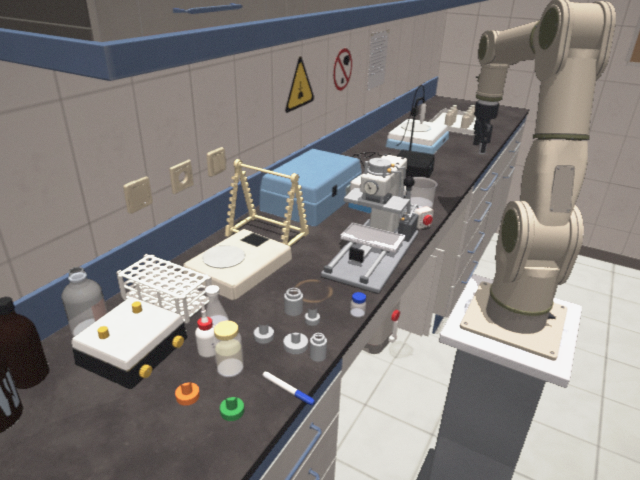

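View pics/side0.png

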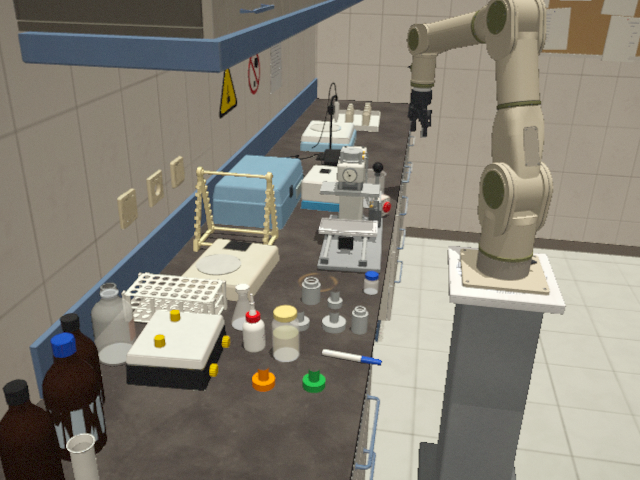

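Scene: grey candidates are a mould (293,302), a mould (318,347), and lids at (312,317), (263,334) and (295,342). Orange (187,393) and green (232,407) are decoys. The press handle is at (357,254) and the lever ball at (409,182).

Run:
```python
from h import *
a=load('scene0.png')['pixels'][282:367,245:375,::-1]; b=load('side0.png')['pixels'][262:342,275:395,::-1]; d=load('scene0.png')['pixels'][150:290,320:450,::-1]
cv2.imwrite('pics/c1.png',cv2.resize(a,(780,510),interpolation=2))
cv2.imwrite('pics/c2.png',cv2.resize(d,(520,560),interpolation=2))
```

```text
(no output)
```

View pics/c1.png

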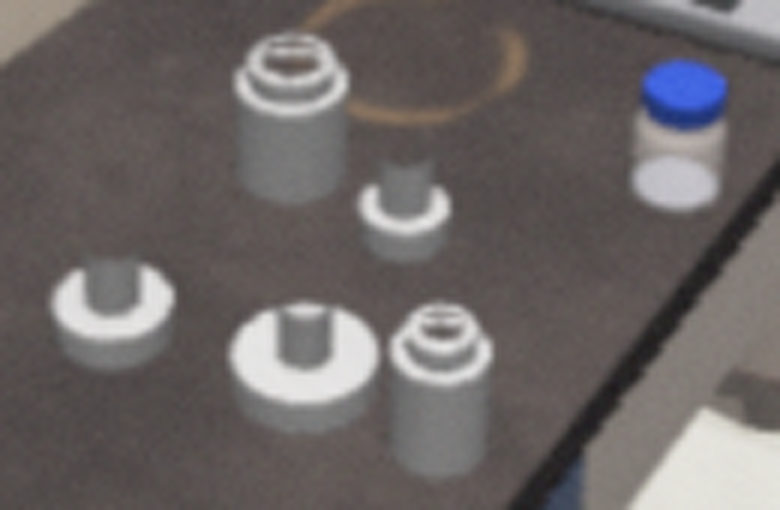

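View pics/c2.png

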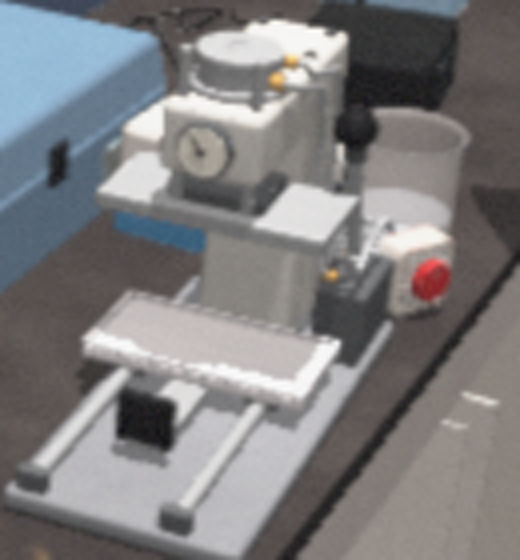

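The crop shows two moulds, at crop (292,84) and (441,352), and small, medium and large lids at (405,206), (113,303) and (305,353). I'll measure them, and the press too.

Run:
```python
from h import *
c=load('scene0.png')
def m(name,ox,oy,s,pts):
    for u,v,z in pts: print(name,(u,v,z),ray(c,(u+.5)/s-.5+ox,(v+.5)/s-.5+oy,z))
def w(name,u1,u2,v,z,ox=245,oy=282,s=6):
    a,b=[ray(c,(u+.5)/s-.5+ox,(v+.5)/s-.5+oy,z) for u in(u1,u2)];print(name,(a+b)/2,'dia',np.linalg.norm(a-b).round(4))
w('mA',235,348,84,.048);w('mB',390,492,352,.048)
w('lS',358,451,208,.017);w('lM',50,175,303,.017);w('lL',229,380,354,.017)
m('base',320,150,4,[(8,488,.02),(242,553,.02),(392,327,.02)])
m('handle top',320,150,4,[(118,388,.076),(178,398,.076)])
m('handle bot',320,150,4,[(118,438,.032),(172,448,.032)])
m('rim',320,150,4,[(82,340,.053),(298,392,.053),(340,345,.053),(132,292,.053)])
m('ball',320,150,4,[(357,127,.24)])
s=load('side0.png'); print('side ball',ray(s,378,168,.24),'mA',ray(s,311,284,.054),'mB',ray(s,360,313,.054))
m('platen',320,150,4,[(97,195,.177),(318,243,.177),(360,197,.177)])
```

```text
mA [0.5084  0.27395 0.048  ] dia 0.0485
mB [0.369  0.3887 0.048 ] dia 0.0387
lS [0.4436 0.2874 0.017 ] dia 0.0392
lM [0.5131 0.4012 0.017 ] dia 0.0502
lL [0.43115 0.38675 0.017  ] dia 0.0595
base (8, 488, 0.02) [0.521  0.1003 0.02  ]
base (242, 553, 0.02) [0.3444 0.0854 0.02  ]
base (392, 327, 0.02) [ 0.3679 -0.2823  0.02  ]
handle top (118, 388, 0.076) [0.4775 0.0174 0.076 ]
handle top (178, 398, 0.076) [0.4342 0.0069 0.076 ]
handle bot (118, 438, 0.032) [0.476  0.0146 0.032 ]
handle bot (172, 448, 0.032) [0.436  0.0058 0.032 ]
rim (82, 340, 0.053) [ 0.5511 -0.0697  0.053 ]
rim (298, 392, 0.053) [ 0.376  -0.0856  0.053 ]
rim (340, 345, 0.053) [ 0.3755 -0.1716  0.053 ]
rim (132, 292, 0.053) [ 0.5537 -0.1637  0.053 ]
ball (357, 127, 0.24) [ 0.381 -0.162  0.24 ]
side ball [ 0.3814 -0.1406  0.24  ] mA [0.5051 0.2846 0.054 ] mB [0.3658 0.4002 0.054 ]
platen (97, 195, 0.177) [ 0.5476 -0.0745  0.177 ]
platen (318, 243, 0.177) [ 0.3754 -0.0884  0.177 ]
platen (360, 197, 0.177) [ 0.3776 -0.1802  0.177 ]
```

```bash
cat >> h.py <<'E'
def go(x,y,z,yaw,n=None):
    o=manip.get_obs(); R=Rn.from_quat(o['ee_rot']); p=np.array(o['position'])
    c,s=np.cos(yaw),np.sin(yaw); T=Rn.from_matrix(np.array([[c,s,0],[s,-c,0],[0,0,-1.]]))
    # tool half-turn symmetric alternative is left to the caller
    d=np.array([x,y,z])-p; w=(R.inv()*T).as_rotvec()
    dl=R.inv().apply(d); n0=int(np.ceil(max(np.linalg.norm(d)/.05,np.linalg.norm(w)/.149))); n=n or max(n0,1)
    print('clock',round(float(o['clock']),2),'pos',p.round(4),'n>=',n0,'total m',dl.round(4),'shift/row now-axes',(dl/.75/n).round(4),'after-turn axes',(T.inv().apply(d)/.75/n).round(4),'turn/row',(w/(np.pi/4)/n).round(4))
E
python3 - <<'E'
from h import *
c=load('scene0.png');print('jar_blue',ray(c,358.5,297.5,.055)); go(.454,.008,.43,.08)
E
```

```text
jar_blue [0.3574 0.2013 0.055 ]
clock 0.15 pos [ 0.2773 -0.5598  0.2307] n>= 13 total m [ 0.4104 -0.4306 -0.1988] shift/row now-axes [ 0.0421 -0.0442 -0.0204] after-turn axes [ 0.0227 -0.0566 -0.0204] turn/row [-0.0001  0.      0.0372]
```

Request:
move_arm(motion=[[[0, 0, -0.06], [0, 0, 0.12], 1], [[0, 0, -0.06], [0, 0, 0.12], 1], [[0, 0, -0.06], [0, 0, 0.12], 1], [[0, 0, -0.06], [0, 0, 0.12], 1], [[0.024, -0.06, 0], [0, 0, 0], 1], [[0.024, -0.06, 0], [0, 0, 0], 1], [[0.024, -0.06, 0], [0, 0, 0], 1], [[0.024, -0.06, 0], [0, 0, 0], 1], [[0.024, -0.06, 0], [0, 0, 0], 1], [[0.024, -0.06, 0], [0, 0, 0], 1]])

```text
clock: 1.15
position: [0.3628, -0.28, 0.4112]
ee_rot: [0.999, 0.041, -0.0, 0.0]
ft_force: [1.4, -0.5, 1.2]
grip_width: 1.002
grasp_force: 0.0
```

Request:
move_arm(motion=[[[0.025, -0.06, 0], [0, 0, 0], 1], [[0.025, -0.06, 0], [0, 0, 0], 1], [[0.025, -0.06, 0], [0, 0, 0], 1], [[0.025, -0.06, 0], [0, 0, 0], 1], [[0.025, -0.06, 0.03], [0, 0, 0], 1], [[0.005, -0.05, 0.06], [0, 0, 0], 1], [[0, 0, 0], [0, 0, 0], 1], [[0, 0, 0], [0, 0, 0], 1]])

```text
clock: 1.95
position: [0.4365, -0.0211, 0.3517]
ee_rot: [0.999, 0.042, -0.001, 0.0]
ft_force: [-0.1, -1.1, 0.4]
grip_width: 0.997
grasp_force: 0.0
```

Run:
```python
from h import *
c=snap('wrist','w1.png'); go(.454,.008,.2,.08); c=load('w1.png')
for X in [(.454,.008,.076),(.477,.016,.076),(.433,.012,.076)]: print(proj(c,X))
```

```text
clock 2.0 pos [ 0.437  -0.022   0.3525] n>= 4 total m [ 0.0193 -0.0286  0.1525] shift/row now-axes [ 0.0064 -0.0095  0.0508] after-turn axes [ 0.0064 -0.0095  0.0508] turn/row [ 0.0002 -0.0001  0.0007]
[300.4 162.9]
[293.8 138.9]
[295.2 183.1]
```

View pics/w1.png

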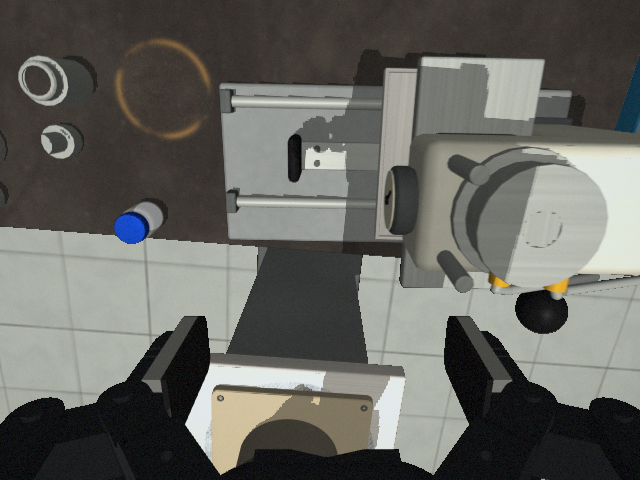

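The wrist view shows the paddle at (295,158), base corners at (221,84) and (229,239), the ball at (542,311), and the medium mould at (43,80).

Run:
```python
from h import *
c=load('w1.png')
for n,u,v,z in [('padtop',295,158,.076),('padend1',295,135,.076),('padend2',294.5,182,.076),('b1',221,84,.02),('b2',229,239,.02),('ball',542,311,.24),('mA',43,80,.055),('lS',53,142,.04),('jarb',131,228,.055),('rail1',238,103,.03),('rail2',378,104,.03)]: print(n,ray(c,u,v,z))
```

```text
padtop [0.4584 0.0137 0.076 ]
padend1 [0.4809 0.015  0.076 ]
padend2 [0.4341 0.0127 0.076 ]
b1 [0.5225 0.1013 0.02  ]
b2 [0.3463 0.0913 0.02  ]
ball [ 0.3918 -0.1729  0.24  ]
mA [0.5113 0.2691 0.055 ]
lS [0.4485 0.2765 0.04  ]
jarb [0.3629 0.1924 0.055 ]
rail1 [0.5049 0.0807 0.03  ]
rail2 [ 0.5163 -0.0684  0.03  ]
```

Request:
move_arm(motion=[[[0.01, -0.0136, 0.04], [0, 0, 0.02], 1], [[0.01, -0.0136, 0.04], [0, 0, 0], 1], [[0.01, -0.0136, 0.06], [0, 0, 0], 1], [[0, 0, 0.066], [0, 0, 0], 1], [[0, 0, 0.066], [0, 0, 0], 1], [[0, 0, 0.066], [0, 0, 0], 1], [[0, 0, 0.065], [0, 0, 0], 1], [[0, 0, 0], [0, 0, 0], 1], [[0, 0, 0], [0, 0, 0], 1]], newtons=40)

```text
clock: 2.9
position: [0.4581, 0.0102, 0.0511]
ee_rot: [0.999, 0.033, -0.0, -0.0]
ft_force: [0.6, -0.2, 0.9]
grip_width: 1.001
grasp_force: 0.0
```

Request:
move_arm(motion=[[[0, 0, 0], [0, 0, 0], -1], [[0, 0, 0], [0, 0, 0], -1], [[0, 0, 0], [0, 0, 0], -1], [[0, 0, 0], [0, 0, 0], -1], [[0, 0, 0], [0, 0, 0], -1], [[0, 0, 0], [0, 0, 0], -1], [[0, 0, 0], [0, 0, 0], -1], [[0, 0, 0], [0, 0, 0], -1]])

```text
clock: 3.7
position: [0.4576, 0.0122, 0.0505]
ee_rot: [0.999, 0.034, 0.0, -0.0]
ft_force: [-3.3, 4.5, 6.7]
grip_width: 0.131
grasp_force: 41.5
```

Request:
move_arm(motion=[[[0, -0.02, 0], [0, 0, 0], -1], [[0, -0.02, 0], [0, 0, 0], -1], [[0, -0.02, 0], [0, 0, 0], -1], [[0, -0.02, 0], [0, 0, 0], -1], [[0, -0.02, 0], [0, 0, 0], -1], [[0, -0.02, 0], [0, 0, 0], -1], [[0, -0.02, 0], [0, 0, 0], -1], [[0, -0.02, 0], [0, 0, 0], -1], [[0, -0.02, 0], [0, 0, 0], -1], [[0, -0.02, 0], [0, 0, 0], -1], [[0, -0.015, 0], [0, 0, 0], -1], [[0, 0, 0], [0, 0, 0], -1]])

```text
clock: 4.9
position: [0.4471, 0.1745, 0.0505]
ee_rot: [0.999, 0.035, 0.001, -0.001]
ft_force: [0.2, 4.7, 5.1]
grip_width: 0.133
grasp_force: 42.7
```

Request:
move_arm(motion=[[[0, 0, 0], [0, 0, 0], 1], [[0, 0, 0], [0, 0, 0], 1], [[0, 0, 0], [0, 0, 0], 1], [[0, 0, 0], [0, 0, 0], 1], [[0, 0, -0.06], [0, 0, 0], 1], [[0, 0, -0.066], [0, 0, 0], 1], [[0, 0, -0.066], [0, 0, 0], 1], [[0, 0, -0.066], [0, 0, 0], 1], [[0, 0, -0.066], [0, 0, 0], 1], [[0, 0, 0], [0, 0, 0], 1], [[0, 0, 0], [0, 0, 0], 1]])

```text
clock: 6.0
position: [0.4468, 0.1717, 0.2935]
ee_rot: [0.999, 0.033, 0.001, 0.0]
ft_force: [0.4, -0.4, -1.1]
grip_width: 1.0
grasp_force: 0.0
```

Run:
```python
from h import *
c=snap('wrist','w2.png'); go(.454,.2,.3,.07)
```

```text
clock 6.05 pos [0.4462 0.1715 0.2922] n>= 1 total m [ 0.0097 -0.0279 -0.0078] shift/row now-axes [ 0.0129 -0.0373 -0.0104] after-turn axes [ 0.013  -0.0372 -0.0104] turn/row [ 0.0007  0.0006 -0.0043]
```

View pics/w2.png

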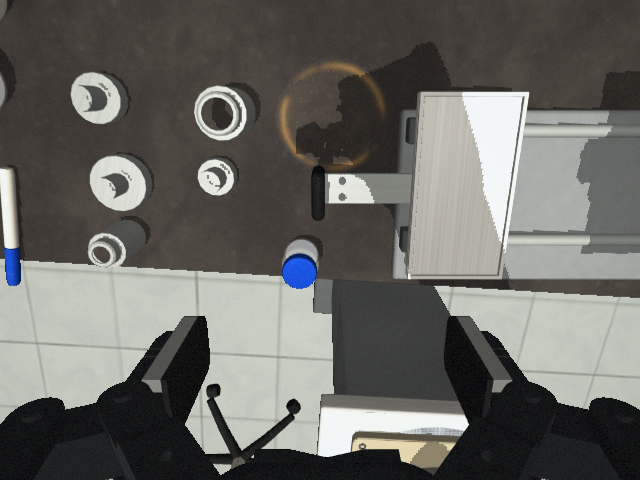

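Stage out. Rim corners are at (418,92), (528,93), (502,278) and (411,275), the medium mould at (222,112), the small lid at (216,177) and the small mould at (106,250).

Run:
```python
from h import *
c=load('w2.png')
P=[ray(c,u,v,.053) for u,v in[(418,92),(528,93),(502,278),(411,275)]]
print(P,np.mean(P,0)); 
for n,u,v,z in [('pad',318.5,192,.076),('mA sh',222,112,.048),('mA top',221,111.5,.06),('lS cap',216,177,.017),('lM cap',98,98,.017),('lL cap',120,183,.017),('mB sh',106,250,.048),('mB top',104,252,.06)]: print(n,ray(c,u,v,z))
p=c['pixels'][80:280,60:260,::-1]; cv2.imwrite('pics/c3.png',cv2.resize(p,(600,600),interpolation=2))
```

```text
[array([0.5393, 0.0989, 0.053 ]), array([0.5449, 0.0027, 0.053 ]), array([ 0.3686, -0.01  ,  0.053 ]), array([0.3658, 0.0822, 0.053 ])] [0.45465 0.04345 0.053  ]
pad [0.4498 0.1803 0.076 ]
mA sh [0.511  0.2714 0.048 ]
mA top [0.5119 0.2694 0.06  ]
lS cap [0.4454 0.2859 0.017 ]
lM cap [0.5146 0.3976 0.017 ]
lL cap [0.4327 0.3841 0.017 ]
mB sh [0.3706 0.3891 0.048 ]
mB top [0.3733 0.3848 0.06  ]
```

View pics/c3.png

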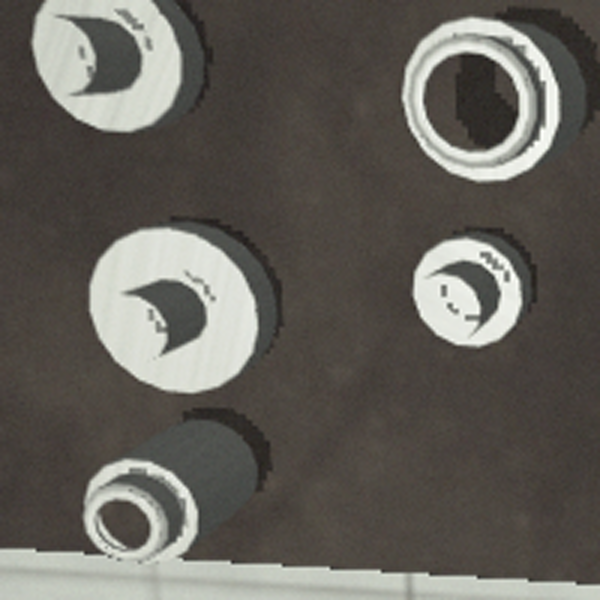

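Request:
move_arm(motion=[[[0.0188, -0.0259, 0.0512], [0, 0, 0], 1], [[0.0188, -0.0259, 0.0512], [0, 0, 0], 1], [[0.0188, -0.0259, 0.0512], [0, 0, 0], 1], [[0.0188, -0.0259, 0.0512], [0, 0, 0], 1], [[0.0188, -0.0259, 0.0512], [0, 0, 0], 1], [[0, 0, 0.038], [0, 0, 0], 1], [[0, 0, 0.038], [0, 0, 0], 1], [[0, 0, 0.038], [0, 0, 0], 1], [[0, 0, 0], [0, 0, 0], 1], [[0, 0, 0], [0, 0, 0], 1]])

```text
clock: 7.05
position: [0.5092, 0.2733, 0.0146]
ee_rot: [0.999, 0.034, -0.001, 0.0]
ft_force: [0.6, 0.5, 0.9]
grip_width: 0.999
grasp_force: 0.0
```

Request:
move_arm(motion=[[[0, 0, 0], [0, 0, 0], -1], [[0, 0, 0], [0, 0, 0], -1], [[0, 0, 0], [0, 0, 0], -1], [[0, 0, 0], [0, 0, 0], -1], [[0, 0, 0], [0, 0, 0], -1], [[0, 0, 0], [0, 0, 0], -1], [[0, 0, -0.005], [0, 0, 0], -1], [[0, 0, -0.035], [0, 0, 0], -1], [[0, 0, -0.055], [0, 0, 0], -1], [[0, 0, 0], [0, 0, 0], -1], [[0, 0, 0], [0, 0, 0], -1]], newtons=70)

```text
clock: 8.15
position: [0.5106, 0.2734, 0.0872]
ee_rot: [0.999, 0.033, 0.001, -0.0]
ft_force: [-0.8, -0.2, -4.6]
grip_width: 0.533
grasp_force: 73.1
```

Run:
```python
from h import *
go(.4947,.046,.085,.065)
c=load('w2.png'); print('marker',ray(c,8,170,.007),ray(c,12,285,.007))
```

```text
clock 8.15 pos [0.5106 0.2734 0.0872] n>= 5 total m [-0.031   0.2258  0.0021] shift/row now-axes [-0.0083  0.0602  0.0006] after-turn axes [-0.0082  0.0602  0.0006] turn/row [-0.     -0.0004  0.0005]
marker [0.4365 0.5039 0.007 ] [0.3039 0.5227 0.007 ]
```

Request:
move_arm(motion=[[[-0.0069, 0.0502, 0], [0, 0, 0], -1], [[-0.0069, 0.0502, 0], [0, 0, 0], -1], [[-0.0069, 0.0502, 0], [0, 0, 0], -1], [[-0.0069, 0.0502, 0], [0, 0, 0], -1], [[-0.0069, 0.0502, 0], [0, 0, 0], -1], [[-0.0069, 0.0502, 0], [0, 0, 0], -1], [[0, 0, 0], [0, 0, 0], -1], [[0, 0, 0.01], [0, 0, 0], -1], [[0, 0, 0.01], [0, 0, 0], -1], [[0, 0, 0.009], [0, 0, 0], -1], [[0, 0, 0], [0, 0, 0], -1], [[0, 0, 0], [0, 0, 0], -1]])

```text
clock: 9.35
position: [0.494, 0.0473, 0.0647]
ee_rot: [0.999, 0.035, -0.001, 0.0]
ft_force: [-5.1, -0.4, 8.0]
grip_width: 0.535
grasp_force: 74.5
```

Request:
move_arm(motion=[[[0, 0, 0], [0, 0, 0], 0.6], [[0, 0, 0], [0, 0, 0], 0.6], [[0, 0, 0], [0, 0, 0], 0.6], [[0, 0, 0], [0, 0, 0], 0.6], [[0, 0, -0.04], [0, 0, 0], 0.6], [[0, 0, -0.06], [0, 0, 0], 0.6], [[0, 0, -0.06], [0, 0, 0], 0.5], [[0, 0, -0.02], [0, 0, 0], 0.5], [[0, 0, 0], [0, 0, 0], 0.5], [[0, 0, 0], [0, 0, 0], 0.5]])

```text
clock: 10.35
position: [0.4943, 0.0458, 0.1993]
ee_rot: [0.999, 0.033, -0.0, 0.0]
ft_force: [-0.5, -0.4, -0.9]
grip_width: 0.747
grasp_force: 0.0
```

Run:
```python
from h import *
go(.370,.388,.19,.065,8)
```

```text
clock 10.35 pos [0.4943 0.0458 0.1993] n>= 8 total m [-0.1011 -0.3497  0.0092] shift/row now-axes [-0.0169 -0.0583  0.0015] after-turn axes [-0.017  -0.0583  0.0016] turn/row [0.0001 0.     0.0003]
```

Request:
move_arm(motion=[[[-0.0169, -0.0583, 0], [0, 0, 0], 0.5], [[-0.0169, -0.0583, 0], [0, 0, 0], 0.5], [[-0.0169, -0.0583, 0], [0, 0, 0], 0.5], [[-0.0169, -0.0583, 0], [0, 0, 0], 0.5], [[-0.0169, -0.0583, 0], [0, 0, 0], 0.5], [[-0.0169, -0.0583, 0], [0, 0, 0], 0.5], [[-0.0169, -0.0583, 0], [0, 0, 0], 0.5], [[-0.0169, -0.0583, 0], [0, 0, 0], 0.5], [[0, 0, 0.04], [0, 0, 0], 0.5], [[0, 0, 0], [0, 0, 0], 0.5], [[0, 0, 0], [0, 0, 0], 0.5]])

```text
clock: 11.45
position: [0.3696, 0.387, 0.1687]
ee_rot: [0.999, 0.033, -0.001, 0.001]
ft_force: [0.4, -0.1, 0.9]
grip_width: 0.746
grasp_force: 0.0
```

Run:
```python
from h import *
c=snap('wrist','w3.png'); go(.370,.388,.015,.065,5)
p=c['pixels']; cv2.imwrite('pics/w3.png',p[:,:,::-1])
print(proj(c,(.37,.388,.048)),proj(c,(.4326,.385,.017)))
```

```text
clock 11.5 pos [0.3703 0.3873 0.1698] n>= 4 total m [-0.0002 -0.0009  0.1548] shift/row now-axes [-0.     -0.0002  0.0413] after-turn axes [-0.0001 -0.0002  0.0413] turn/row [0.0002 0.0001 0.0002]
[326.8 227.1] [337.1 127.4]
```

View pics/w3.png

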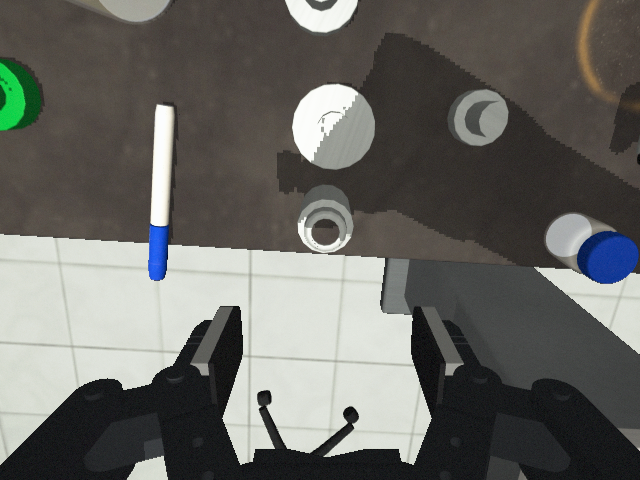

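The mould is at (325,226), matching the prediction (327,227), so I'll descend and grasp.

Request:
move_arm(motion=[[[0, 0, 0.041], [0, 0, 0], 0.5], [[0, 0, 0.041], [0, 0, 0], 0.5], [[0, 0, 0.041], [0, 0, 0], 0.5], [[0, 0, 0.041], [0, 0, 0], 0.5], [[0, 0, 0.041], [0, 0, 0], 0.5], [[0, 0, 0], [0, 0, 0], 0.5], [[0, 0, 0], [0, 0, 0], 0.5], [[0, 0, 0], [0, 0, 0], -1], [[0, 0, 0], [0, 0, 0], -1], [[0, 0, 0], [0, 0, 0], -1], [[0, 0, 0], [0, 0, 0], -1], [[0, 0, 0], [0, 0, 0], -1]])

```text
clock: 12.7
position: [0.371, 0.3888, 0.0181]
ee_rot: [0.999, 0.033, 0.001, -0.001]
ft_force: [-0.6, -1.8, 10.0]
grip_width: 0.415
grasp_force: 68.9
```

Request:
move_arm(motion=[[[0, 0, -0.005], [0, 0, 0], -1], [[0, 0, -0.045], [0, 0, 0], -1], [[0, 0, -0.05], [0, 0, 0], -1], [[0, 0, 0], [0, 0, 0], -1], [[0, 0, 0], [0, 0, 0], -1]])

```text
clock: 13.2
position: [0.3702, 0.3882, 0.0916]
ee_rot: [0.999, 0.033, 0.001, -0.0]
ft_force: [-0.1, -0.4, -4.4]
grip_width: 0.418
grasp_force: 71.2
```

Run:
```python
from h import *
go(.4147,.041,.09,.065,9)
```

```text
clock 13.2 pos [0.3702 0.3882 0.0916] n>= 8 total m [0.0213 0.3494 0.0015] shift/row now-axes [0.0032 0.0518 0.0002] after-turn axes [0.0032 0.0518 0.0002] turn/row [-0.0001 -0.0002  0.0002]
```

Request:
move_arm(motion=[[[0.0032, 0.0518, -0.027], [0, 0, 0], -1], [[0.0032, 0.0518, 0], [0, 0, 0], -1], [[0.0032, 0.0518, 0], [0, 0, 0], -1], [[0.0032, 0.0518, 0], [0, 0, 0], -1], [[0.0032, 0.0518, 0], [0, 0, 0], -1], [[0.0032, 0.0518, 0], [0, 0, 0], -1], [[0.0032, 0.0518, 0], [0, 0, 0], -1], [[0.0032, 0.0518, 0], [0, 0, 0], -1], [[0.0032, 0.0518, 0], [0, 0, 0], -1], [[0, 0, 0.01], [0, 0, 0], -1], [[0, 0, 0], [0, 0, 0], -1], [[0, 0, 0], [0, 0, 0], -1]])

```text
clock: 14.4
position: [0.414, 0.0415, 0.103]
ee_rot: [0.999, 0.034, -0.001, -0.0]
ft_force: [-0.2, 0.7, -3.5]
grip_width: 0.417
grasp_force: 71.9
```

Request:
move_arm(motion=[[[0, 0, 0.012], [0, 0, 0], -1], [[0, 0, 0.012], [0, 0, 0], -1], [[0, 0, 0.012], [0, 0, 0], -1], [[0, 0, 0.007], [0, 0, 0], -1], [[0, 0, 0.006], [0, 0, 0], -1], [[0, 0, 0], [0, 0, 0], -1], [[0, 0, 0], [0, 0, 0], -1]])

```text
clock: 15.1
position: [0.4149, 0.0408, 0.0671]
ee_rot: [0.999, 0.034, 0.0, 0.0]
ft_force: [-0.1, -0.2, -4.6]
grip_width: 0.421
grasp_force: 72.2
```

Request:
move_arm(motion=[[[0, 0, 0], [0, 0, 0], 0.4], [[0, 0, 0], [0, 0, 0], 0.4], [[0, 0, 0], [0, 0, 0], 0.4], [[0, 0, -0.04], [0, 0, 0], 0.4], [[0, 0, -0.06], [0, 0, 0], 0.4], [[0, -0.03, -0.06], [0, 0, 0], 0.4], [[0, -0.06, -0.025], [0, 0, 0], 0.4], [[0, -0.06, -0.025], [0, 0, 0], 0.4], [[0, 0, 0], [0, 0, 0], 0.4], [[0, 0, 0], [0, 0, 0], 0.4]])

```text
clock: 16.1
position: [0.4073, 0.1537, 0.2247]
ee_rot: [0.999, 0.035, 0.001, 0.0]
ft_force: [-0.0, -0.3, -0.4]
grip_width: 0.701
grasp_force: 0.0
```

Run:
```python
from h import *
c=snap('wrist','w4.png'); print(manip.get_obs()['position'])
```

```text
[0.40724977 0.15247338 0.22409587]
```

View pics/w4.png

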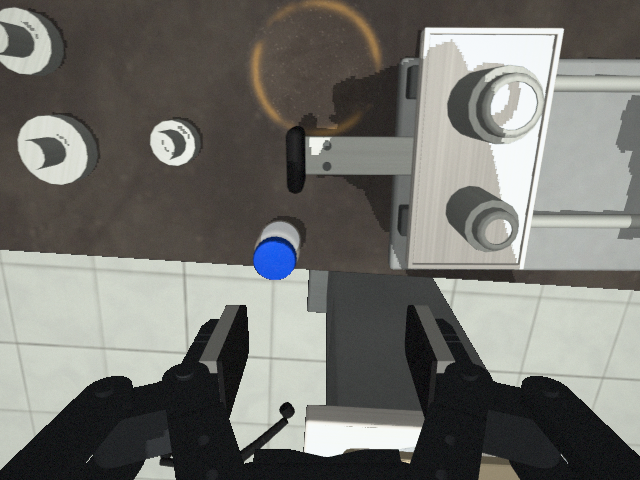

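Both moulds stand on the stage, with neck tops at (512,101) and (494,228). The lids are at (175,142) and (25,40).

Run:
```python
from h import *
c=load('w4.png'); p=c['pixels'][:,:,::-1]
a=cv2.resize(p[50:265,430:560],(390,645),interpolation=2)[:600]; b=cv2.resize(p[100:184,130:214],(400,400),interpolation=2)
o=np.zeros((600,800,3),np.uint8); o[:,:390]=a; o[:400,400:]=b; cv2.imwrite('pics/c4.png',o)
for n,u,v,z in [('mA',512,101,.108),('mB',494,228,.108),('lS',175,142,.017),('mAsh',505,103,.096),('mBsh',490,227,.096)]: print(n,ray(c,u,v,z))
for X in [(.494,.0463,.108),(.4145,.041,.108)]: print(proj(c,X))
```

```text
mA [0.4954 0.0504 0.108 ]
mB [0.4163 0.0454 0.108 ]
lS [0.4463 0.2838 0.017 ]
mAsh [0.4942 0.0494 0.096 ]
mBsh [0.4135 0.043  0.096 ]
[518.3 104. ]
[500.1 231.1]
```

View pics/c4.png

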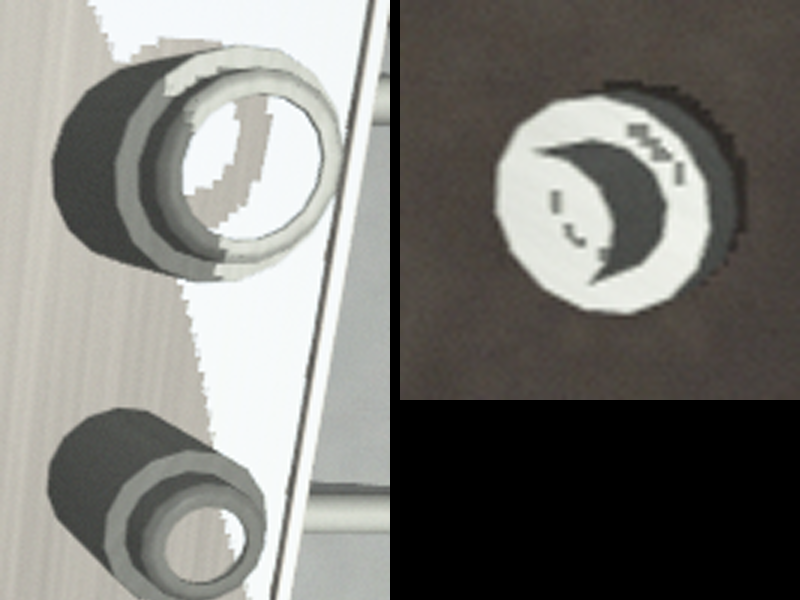

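Run:
```python
from h import *
c=load('w4.png')
print('lS',ray(c,172.3,142.4,.017),'mA',ray(c,506.3,104,.096),ray(c,512.8,105.5,.108),'mB',ray(c,491.7,225.5,.096),ray(c,497.3,230,.108),'lM',ray(c,26,41,.017))
print(manip.get_obs()['joint_pos'].round(3)); go(.4455,.286,.12,1.636,11); go(.4455,.286,.12,-1.505,11)
```

```text
lS [0.4458 0.286  0.017 ] mA [0.4937 0.0484 0.096 ] [0.4929 0.0494 0.108 ] mB [0.4146 0.042  0.096 ] [0.4151 0.043  0.108 ] lM [0.5151 0.3948 0.017 ]
[-0.032 -0.067 -0.409  1.921 -0.027  1.283 -1.936]
clock 16.15 pos [0.4072 0.1525 0.2241] n>= 11 total m [ 0.0471 -0.1307  0.104 ] shift/row now-axes [ 0.0057 -0.0158  0.0126] after-turn axes [0.0158 0.0057 0.0126] turn/row [ 0.      0.     -0.1816]
clock 16.15 pos [0.4072 0.1525 0.2241] n>= 11 total m [ 0.0471 -0.1307  0.104 ] shift/row now-axes [ 0.0057 -0.0158  0.0126] after-turn axes [-0.0158 -0.0057  0.0126] turn/row [ 0.    -0.     0.182]
```

Request:
move_arm(motion=[[[0.0158, -0.0437, 0], [0, 0, 0], 0.3], [[0.0158, -0.0437, 0], [0, 0, 0], 0.3], [[0.0158, -0.0437, 0], [0, 0, 0], 0.3], [[0.0158, -0.0437, 0], [0, 0, 0], 0.3], [[0, 0, 0], [0, 0, -0.182], 0.3], [[0, 0, 0], [0, 0, -0.182], 0.3], [[0, 0, 0.015], [0, 0, -0.182], 0.3], [[0, 0, 0.015], [0, 0, -0.182], 0.3], [[0, 0, 0.015], [0, 0, -0.182], 0.3], [[0, 0, 0.015], [0, 0, -0.182], 0.3], [[0, 0, 0.015], [0, 0, -0.182], 0.3], [[0, 0, 0.015], [0, 0, -0.182], 0.3]])

```text
clock: 17.35
position: [0.4462, 0.285, 0.1554]
ee_rot: [0.821, 0.57, -0.001, 0.0]
ft_force: [-0.0, 0.0, -0.0]
grip_width: 0.649
grasp_force: 0.0
```

Request:
move_arm(motion=[[[0, 0, 0.015], [0, 0, -0.182], 0.3], [[0, 0, 0.015], [0, 0, -0.182], 0.3], [[0, 0, 0.015], [0, 0, -0.182], 0.3], [[0, 0, 0], [0, 0, 0], 0.3], [[0, 0, 0], [0, 0, 0], 0.3], [[0, 0, 0], [0, 0, 0], 0.3]])

```text
clock: 17.95
position: [0.4462, 0.2865, 0.1234]
ee_rot: [0.684, 0.73, 0.0, 0.0]
ft_force: [-0.3, -0.2, 0.4]
grip_width: 0.65
grasp_force: 0.0
```

Run:
```python
from h import *
print(manip.get_obs()['joint_pos'].round(3)); go(.4457,.286,.022,1.636)
```

```text
[-0.064  0.286 -0.676  1.814  0.199  1.11  -0.745]
clock 17.95 pos [0.4462 0.2865 0.1234] n>= 3 total m [-0.0004 -0.0006  0.1014] shift/row now-axes [-0.0002 -0.0003  0.0451] after-turn axes [-0.0002 -0.0002  0.0451] turn/row [ 0.0002  0.0001 -0.0003]
```

Request:
move_arm(motion=[[[0, 0, 0.034], [0, 0, 0], 0.3], [[0, 0, 0.034], [0, 0, 0], 0.3], [[0, 0, 0.034], [0, 0, 0], 0.3], [[0, 0, 0.033], [0, 0, 0], 0.3], [[0, 0, 0], [0, 0, 0], 0.3], [[0, 0, 0], [0, 0, 0], -1], [[0, 0, 0], [0, 0, 0], -1], [[0, 0, 0], [0, 0, 0], -1], [[0, 0, 0], [0, 0, 0], -1], [[0, 0, 0], [0, 0, 0], -1], [[0, 0, 0], [0, 0, 0], -1]], newtons=25)

```text
clock: 19.05
position: [0.4468, 0.2875, 0.0234]
ee_rot: [0.683, 0.731, 0.001, 0.001]
ft_force: [-1.3, -1.3, 7.1]
grip_width: 0.259
grasp_force: 24.5
```

Request:
move_arm(motion=[[[0, 0, 0], [0, 0, 0], 0.1], [[0, 0, 0], [0, 0, 0], 0.1], [[0, 0, 0], [0, 0, 0.18], 0.1], [[0, 0, 0], [0, 0, 0.182], 0.1], [[0, 0, 0], [0, 0, 0.182], 0.1], [[0, 0, 0], [0, 0, 0.182], 0.1], [[0, 0, 0], [0, 0, 0.182], 0.1], [[0, 0, 0], [0, 0, 0.182], 0.1], [[0, 0, 0], [0, 0, 0.182], 0.1], [[0, 0, 0], [0, 0, 0.182], 0.1], [[0, 0, 0], [0, 0, 0.182], 0.1], [[0, 0, 0], [0, 0, 0.182], 0.1]])

```text
clock: 20.25
position: [0.4458, 0.2869, 0.0219]
ee_rot: [0.995, 0.103, 0.0, -0.0]
ft_force: [-0.2, 0.1, 0.4]
grip_width: 0.553
grasp_force: 0.0
```

Request:
move_arm(motion=[[[0, 0, 0], [0, 0, 0.182], 0.1], [[0, 0, 0], [0, 0, 0], 0.1], [[0, 0, 0], [0, 0, 0], -1], [[0, 0, 0], [0, 0, 0], -1], [[0, 0, 0], [0, 0, 0], -1], [[0, 0, 0], [0, 0, 0], -1], [[0, 0, 0], [0, 0, 0], -1], [[0, 0, 0], [0, 0, 0], -1]], newtons=60)

```text
clock: 21.05
position: [0.4459, 0.287, 0.022]
ee_rot: [0.999, 0.035, 0.0, -0.0]
ft_force: [-1.8, -0.3, 5.9]
grip_width: 0.247
grasp_force: 58.7
```

Request:
move_arm(motion=[[[0, 0, -0.005], [0, 0, 0], -1], [[0, 0, -0.06], [0, 0, 0], -1], [[0, 0, -0.06], [0, 0, 0], -1], [[0, 0, -0.045], [0, 0, 0], -1], [[0, 0, 0], [0, 0, 0], -1], [[0, 0, 0], [0, 0, 0], -1]])

```text
clock: 21.65
position: [0.4459, 0.2867, 0.1494]
ee_rot: [0.999, 0.034, 0.0, -0.0]
ft_force: [-0.7, -0.1, -1.4]
grip_width: 0.249
grasp_force: 58.9
```

Run:
```python
from h import *
go(.4147,.041,.15,.067,6)
```

```text
clock 21.65 pos [0.4459 0.2867 0.1494] n>= 5 total m [-0.048   0.243  -0.0006] shift/row now-axes [-0.0107  0.054  -0.0001] after-turn axes [-0.0106  0.054  -0.0001] turn/row [-0.     -0.0002  0.0004]
```

Request:
move_arm(motion=[[[-0.0107, 0.054, 0], [0, 0, 0], -1], [[-0.0107, 0.054, 0], [0, 0, 0], -1], [[-0.0107, 0.054, 0], [0, 0, 0], -1], [[-0.0107, 0.054, 0], [0, 0, 0], -1], [[-0.0107, 0.054, 0], [0, 0, 0], -1], [[-0.0107, 0.054, 0], [0, 0, 0], -1], [[0, 0, 0], [0, 0, 0], -1], [[0, 0, 0], [0, 0, 0], -1], [[0, 0, 0], [0, 0, 0], -1]])

```text
clock: 22.55
position: [0.414, 0.0419, 0.1484]
ee_rot: [0.999, 0.035, -0.001, 0.0]
ft_force: [-0.2, 0.6, -1.1]
grip_width: 0.245
grasp_force: 59.1
```

Run:
```python
from h import *
go(.4147,.041,.12,.067,4)
```

```text
clock 22.55 pos [0.414  0.0419 0.1484] n>= 1 total m [0.0007 0.001  0.0284] shift/row now-axes [0.0002 0.0003 0.0095] after-turn axes [0.0002 0.0003 0.0095] turn/row [-0.      0.0005  0.0009]
```

Request:
move_arm(motion=[[[0.0005, 0.0005, 0.01], [0, 0, 0], -1], [[0, 0, 0.008], [0, 0, 0], -1], [[0, 0, 0.006], [0, 0, 0], -1], [[0, 0, 0.006], [0, 0, 0], -1], [[0, 0, 0.005], [0, 0, 0], -1], [[0, 0, 0], [0, 0, 0], -1], [[0, 0, 0], [0, 0, 0], -1]])

```text
clock: 23.25
position: [0.4146, 0.0408, 0.1228]
ee_rot: [0.999, 0.034, -0.0, 0.0]
ft_force: [-0.6, -0.1, -1.2]
grip_width: 0.248
grasp_force: 59.0
```

Request:
move_arm(motion=[[[0, 0, 0.003], [0, 0, 0], -1], [[0, 0, 0.002], [0, 0, 0], -1], [[0, 0, 0], [0, 0, 0], -1], [[0, 0, 0], [0, 0, 0], -1]])

```text
clock: 23.65
position: [0.4148, 0.0408, 0.1193]
ee_rot: [0.999, 0.034, 0.0, 0.0]
ft_force: [-1.6, 0.1, 1.2]
grip_width: 0.25
grasp_force: 59.2
```

Request:
move_arm(motion=[[[0, 0, 0], [0, 0, 0], 0.2], [[0, 0, 0], [0, 0, 0], 0.2], [[0, 0, 0], [0, 0, 0], 0.2], [[0, 0, -0.03], [0, 0, 0], 0.2], [[0, 0, -0.06], [0, 0, 0], 0.2], [[0, -0.02, -0.05], [0, 0, 0], 0.2], [[0.025, -0.055, 0], [0, 0, 0], 0.2], [[0.025, -0.055, 0], [0, 0, 0], 0.2], [[0.025, -0.055, 0], [0, 0, 0], 0.2], [[0.025, -0.055, 0], [0, 0, 0], 0.2], [[0.025, -0.055, 0], [0, 0, 0], 0.2], [[0.025, -0.055, 0], [0, 0, 0], 0.2]])

```text
clock: 24.85
position: [0.5097, 0.3121, 0.2242]
ee_rot: [0.999, 0.034, 0.0, -0.0]
ft_force: [0.7, -0.4, 0.0]
grip_width: 0.6
grasp_force: 0.0
```

Request:
move_arm(motion=[[[0.01, -0.055, 0], [0, 0, 0], 0.2], [[0, 0, 0], [0, 0, 0], 0.2], [[0, 0, 0], [0, 0, 0], 0.2]])

```text
clock: 25.15
position: [0.5133, 0.3529, 0.2235]
ee_rot: [0.999, 0.035, -0.0, 0.0]
ft_force: [-0.3, -0.1, 0.3]
grip_width: 0.6
grasp_force: 0.0
```

Run:
```python
from h import *
c=snap('wrist','w5.png'); s=snap('scene','s5.png')
print(proj(c,(.515,.397,.017)),proj(s,(.515,.397,.017)),proj(s,(.4147,.041,.125)))
o=np.zeros((600,800,3),np.uint8); o[:360,:480]=cv2.resize(c['pixels'][:,:,::-1],(480,360)); o[360:,:400]=cv2.resize(s['pixels'][200:320,290:490,::-1],(400,240)); o[360:,400:]=cv2.resize(s['pixels'][280:400,200:400,::-1],(400,240))
cv2.imwrite('pics/c5.png',o); go(.515,.397,.12,1.636)
```

```text
[277.1 192.7] [263.7 330.8] [366.6 241.2]
clock 25.25 pos [0.5141 0.3509 0.2242] n>= 11 total m [ 0.004  -0.046   0.1041] shift/row now-axes [ 0.0005 -0.0056  0.0126] after-turn axes [0.0056 0.0005 0.0126] turn/row [ 1.000e-04  1.000e-04 -1.816e-01]
```

View pics/c5.png

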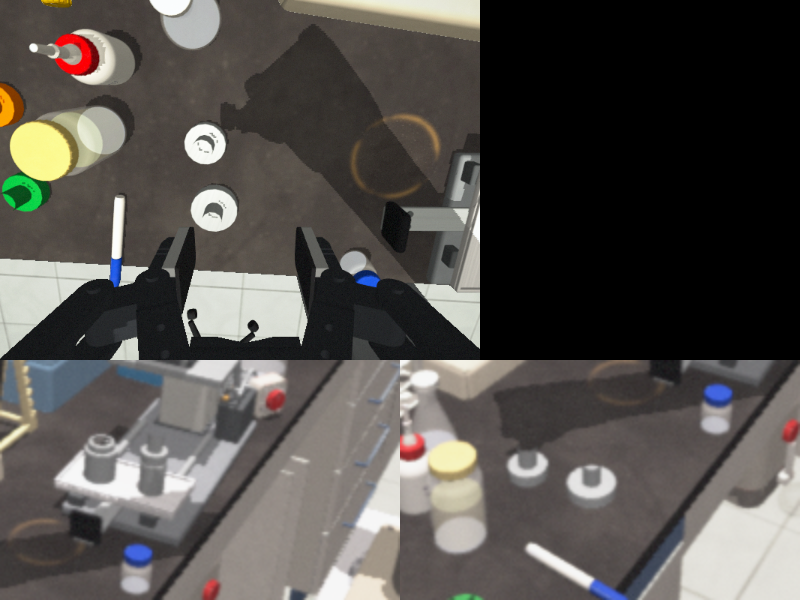

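Run:
```python
from h import *
c=load('w5.png'); s=load('s5.png')
print('jar',ray(c,42/.75,151/.75,.116),ray(s,226.5,309,.116),'base',ray(c,101/.75,131/.75,0))
print('lM',ray(c,205/.75+.2,143.5/.75+.2,.017)); p=c['pixels'][155:230,235:310,::-1]; 
g=cv2.threshold(cv2.cvtColor(p,6),150,255,0)[1]; n,l,st,ce=cv2.connectedComponentsWithStats(g); i=1+st[1:,4].argmax(); x,y,w,h,_=st[i]; print(st[i]); print('lM',ray(c,235+x+(w-1)/2,155+y+(h-1)/2,.017), ce[i]); go(.516,.398,.022,.067)
```

```text
jar [0.5229 0.523  0.116 ] [0.5589 0.4738 0.116 ] base [0.5185 0.5257 0.    ]
lM [0.5158 0.4001 0.017 ]
[  11   10   55   54 2120]
lM [0.5158 0.4005 0.017 ] [37.53867925 37.32877358]
clock 25.25 pos [0.5141 0.3509 0.2242] n>= 5 total m [ 0.005  -0.047   0.2021] shift/row now-axes [ 0.0013 -0.0125  0.0539] after-turn axes [ 0.0013 -0.0125  0.0539] turn/row [ 0.0002 -0.0001  0.0001]
```

Request:
move_arm(motion=[[[0.002, -0.022, 0.02], [0, 0, 0], 0.2], [[0.002, -0.022, 0.02], [0, 0, 0], 0.2], [[0.002, -0.021, 0.03], [0, 0, 0], 0.2], [[0, 0, 0.06], [0, 0, 0], 0.2], [[0, 0, 0.06], [0, 0, 0], 0.2], [[0, 0, 0.05], [0, 0, 0], 0.2], [[0, 0, 0.03], [0, 0, 0], 0.2], [[0, 0, 0], [0, 0, 0], 0.2], [[0, 0, 0], [0, 0, 0], 0.2]])

```text
clock: 26.15
position: [0.5157, 0.4002, 0.0229]
ee_rot: [0.999, 0.034, 0.0, -0.0]
ft_force: [-0.1, -0.3, 0.3]
grip_width: 0.602
grasp_force: 0.0
```

Run:
```python
from h import *
go(.5157,.3995,.022,.067)
```

```text
clock 26.15 pos [0.5157 0.4002 0.0229] n>= 1 total m [-0.0001  0.0007  0.0009] shift/row now-axes [-0.0001  0.001   0.0012] after-turn axes [-0.0001  0.001   0.0012] turn/row [ 0.     -0.0013  0.0004]
```

Request:
move_arm(motion=[[[0, 0, 0], [0, 0, 0], -1], [[0, 0, 0], [0, 0, 0], -1], [[0, 0, 0], [0, 0, 0], -1], [[0, 0, 0], [0, 0, 0], -1], [[0, 0, 0], [0, 0, 0], -1], [[0, 0, 0], [0, 0, 0], -1]])

```text
clock: 26.75
position: [0.516, 0.4016, 0.024]
ee_rot: [0.999, 0.034, 0.001, -0.001]
ft_force: [-1.0, -1.9, 7.5]
grip_width: 0.248
grasp_force: 58.4
```

Request:
move_arm(motion=[[[0, 0, -0.005], [0, 0, 0], -1], [[0, 0, -0.06], [0, 0, 0], -1], [[0, 0, -0.06], [0, 0, 0], -1], [[0, 0, -0.047], [0, 0, 0], -1], [[0, 0, 0], [0, 0, 0], -1], [[0, 0, 0], [0, 0, 0], -1]])

```text
clock: 27.35
position: [0.5151, 0.4013, 0.1519]
ee_rot: [0.999, 0.034, 0.001, -0.0]
ft_force: [0.2, -0.3, -1.7]
grip_width: 0.243
grasp_force: 58.9
```

Run:
```python
from h import *
go(.494,.0463,.15,.067,9)
```

```text
clock 27.35 pos [0.5151 0.4013 0.1519] n>= 8 total m [-0.0454  0.3527  0.0015] shift/row now-axes [-0.0067  0.0522  0.0002] after-turn axes [-0.0066  0.0523  0.0003] turn/row [-0.0001 -0.0003  0.0002]
```

Request:
move_arm(motion=[[[-0.0067, 0.0522, 0], [0, 0, 0], -1], [[-0.0067, 0.0522, 0], [0, 0, 0], -1], [[-0.0067, 0.0522, 0], [0, 0, 0], -1], [[-0.0067, 0.0522, 0], [0, 0, 0], -1], [[-0.0067, 0.0522, 0], [0, 0, 0], -1], [[-0.0067, 0.0522, 0], [0, 0, 0], -1], [[-0.0067, 0.0522, 0], [0, 0, 0], -1], [[-0.0067, 0.0522, 0], [0, 0, 0], -1], [[-0.0067, 0.0522, 0], [0, 0, 0], -1], [[0, 0, 0], [0, 0, 0], -1], [[0, 0, 0], [0, 0, 0], -1], [[0, 0, 0], [0, 0, 0], -1]])

```text
clock: 28.55
position: [0.4934, 0.0474, 0.15]
ee_rot: [0.999, 0.035, -0.001, -0.0]
ft_force: [-0.0, 0.2, -0.5]
grip_width: 0.247
grasp_force: 59.1
```

Run:
```python
from h import *
go(.494,.0463,.12,.067,4)
```

```text
clock 28.55 pos [0.4934 0.0474 0.15  ] n>= 1 total m [0.0006 0.0012 0.03  ] shift/row now-axes [0.0002 0.0004 0.01  ] after-turn axes [0.0002 0.0004 0.01  ] turn/row [-0.0001  0.0004  0.001 ]
```

Request:
move_arm(motion=[[[0.0008, 0.001, 0.01], [0, 0, 0], -1], [[0, 0, 0.008], [0, 0, 0], -1], [[0, 0, 0.006], [0, 0, 0], -1], [[0, 0, 0.006], [0, 0, 0], -1], [[0, 0, 0.005], [0, 0, 0], -1], [[0, 0, 0.003], [0, 0, 0], -1], [[0, 0, 0], [0, 0, 0], -1], [[0, 0, 0], [0, 0, 0], -1]])

```text
clock: 29.35
position: [0.4945, 0.0456, 0.1222]
ee_rot: [0.999, 0.034, -0.0, 0.0]
ft_force: [0.5, 1.2, -1.7]
grip_width: 0.242
grasp_force: 59.0
```

Request:
move_arm(motion=[[[0, 0, 0.003], [0, 0, 0], -1], [[0, 0, 0.002], [0, 0, 0], -1], [[0, 0, 0], [0, 0, 0], -1], [[0, 0, 0], [0, 0, 0], -1]])

```text
clock: 29.75
position: [0.4956, 0.0463, 0.1209]
ee_rot: [0.999, 0.034, 0.001, -0.0]
ft_force: [-6.3, 2.2, 20.4]
grip_width: 0.245
grasp_force: 61.3
```

Request:
move_arm(motion=[[[0, 0, 0], [0, 0, 0], 0.2], [[0, 0, 0], [0, 0, 0], 0.2], [[0, 0, 0], [0, 0, 0], 0.2], [[0, 0, -0.03], [0, 0, 0], 0.2], [[0, 0, -0.06], [0, 0, 0], 0.2], [[0, -0.02, -0.05], [0, 0, 0], 0.2], [[-0.012, -0.055, 0], [0, 0, 0], 0.2], [[-0.012, -0.055, 0], [0, 0, 0], 0.2], [[-0.012, -0.045, 0], [0, 0, 0], 0.2], [[0, 0, 0], [0, 0, 0], 0.2], [[0, 0, 0], [0, 0, 0], 0.2]])

```text
clock: 30.85
position: [0.4584, 0.1749, 0.2233]
ee_rot: [0.999, 0.035, -0.0, 0.0]
ft_force: [-0.2, 0.3, 0.7]
grip_width: 0.603
grasp_force: 0.0
```

Run:
```python
from h import *
c=snap('wrist','w6.png'); s=snap('side','s6.png'); s=load('s6.png')
for X in [(.4147,.041,.142),(.4147,.041,.048),(.494,.046,.142),(.494,.046,.048)]: print(proj(s,X),proj(c,X))
o=np.zeros((600,800,3),np.uint8); o[:360,:480]=cv2.resize(c['pixels'][:,:,::-1],(480,360)); o[:,480:]=cv2.resize(s['pixels'][190:270,325:368,::-1],(320,600)); cv2.imwrite('pics/c6.png',o); print(325,190,7.44,7.5);go(.4498,.180,.051,.066)
```

```text
[358.7 219.5] [540.1 329.1]
[357.2 249.4] [484.7 269.1]
[330.8 217.8] [564.7 203.9]
[329.9 247.6] [498.  174.1]
325 190 7.44 7.5
clock 30.95 pos [0.459  0.1735 0.2233] n>= 4 total m [-0.0087 -0.0072  0.1722] shift/row now-axes [-0.0029 -0.0024  0.0574] after-turn axes [-0.0029 -0.0024  0.0574] turn/row [0.0002 0.0001 0.0003]
```

View pics/c6.png

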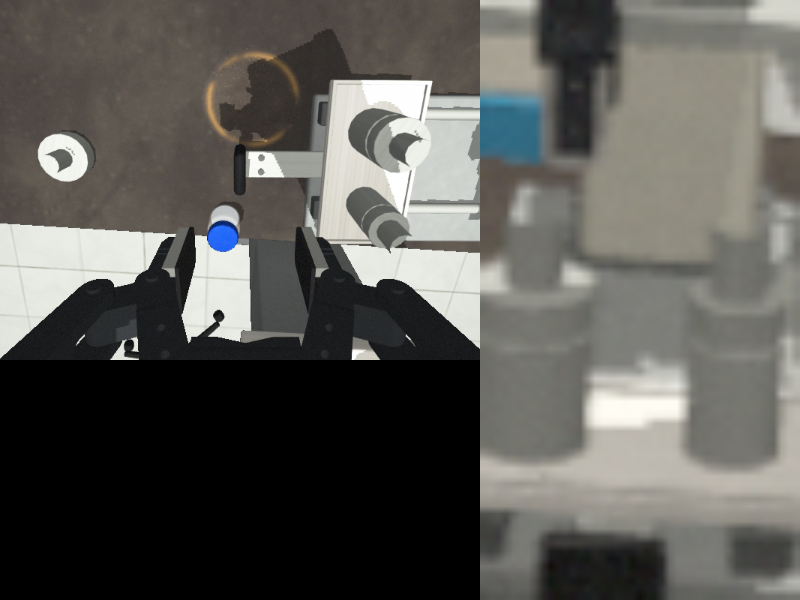

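Both lids sit flush, and the TCP heights agree with seating at 49 mm. Next I'll grip the paddle and push it in.

Request:
move_arm(motion=[[[-0.0078, -0.0036, 0.03], [0, 0, 0], 0.2], [[-0.0078, -0.0036, 0.05], [0, 0, 0], 0.2], [[0, 0, 0.055], [0, 0, 0], 0.2], [[0, 0, 0.055], [0, 0, 0], 0.2], [[0, 0, 0.04], [0, 0, 0], 0.2], [[0, 0, 0], [0, 0, 0], 0.2], [[0, 0, 0], [0, 0, 0], 0.2], [[0, 0, 0], [0, 0, 0], -1], [[0, 0, 0], [0, 0, 0], -1], [[0, 0, 0], [0, 0, 0], -1], [[0, 0, 0], [0, 0, 0], -1], [[0, 0, 0], [0, 0, 0], -1]], newtons=40)

```text
clock: 32.15
position: [0.4475, 0.1799, 0.0524]
ee_rot: [0.999, 0.034, 0.001, -0.0]
ft_force: [-1.9, 1.0, 7.0]
grip_width: 0.128
grasp_force: 42.5
```

Request:
move_arm(motion=[[[0, 0, 0], [0, 0, 0], -1], [[0, 0, 0], [0, 0, 0], -1]])

```text
clock: 32.35
position: [0.4475, 0.1799, 0.0525]
ee_rot: [0.999, 0.034, 0.001, -0.0]
ft_force: [-1.3, -0.4, 7.6]
grip_width: 0.133
grasp_force: 42.5
```

Request:
move_arm(motion=[[[0, 0.006, 0], [0, 0, 0], -1], [[0, 0.012, 0], [0, 0, 0], -1], [[0, 0.018, 0], [0, 0, 0], -1], [[0, 0.018, 0], [0, 0, 0], -1], [[0, 0.018, 0], [0, 0, 0], -1], [[0, 0.018, 0], [0, 0, 0], -1], [[0, 0.018, 0], [0, 0, 0], -1], [[0, 0.018, 0], [0, 0, 0], -1], [[0, 0.018, 0], [0, 0, 0], -1], [[0, 0.018, 0], [0, 0, 0], -1], [[0, 0.012, 0], [0, 0, 0], -1], [[0, 0.007, 0], [0, 0, 0], -1]])

```text
clock: 33.55
position: [0.4562, 0.0446, 0.0524]
ee_rot: [0.999, 0.034, 0.001, -0.001]
ft_force: [-5.7, 6.3, 13.2]
grip_width: 0.128
grasp_force: 43.2
```

Request:
move_arm(motion=[[[0, 0.006, 0], [0, 0, 0], -1], [[0, 0.006, 0], [0, 0, 0], -1], [[0, 0.006, 0], [0, 0, 0], -1], [[0, 0.006, 0], [0, 0, 0], -1], [[0, 0.006, 0], [0, 0, 0], -1], [[0, 0.006, 0], [0, 0, 0], -1], [[0, 0.005, 0], [0, 0, 0], -1], [[0, 0.003, 0], [0, 0, 0], -1], [[0, 0, 0], [0, 0, 0], -1], [[0, 0, 0], [0, 0, 0], -1]])

```text
clock: 34.55
position: [0.4584, 0.0121, 0.0524]
ee_rot: [0.999, 0.035, 0.0, -0.0]
ft_force: [-6.8, 5.3, 13.3]
grip_width: 0.127
grasp_force: 43.7
```

Request:
move_arm(motion=[[[0, 0, 0], [0, 0, 0], 0.1], [[0, 0, 0], [0, 0, 0], 0.1], [[0, 0, 0], [0, 0, 0], 0.1], [[0, 0, -0.04], [0, 0, 0], 0.1], [[0, 0, -0.06], [0, 0, 0], 0.1], [[0, 0, -0.06], [0, 0, 0], 0.1], [[0, 0, -0.06], [0, 0, 0], 0.1], [[0, -0.02, -0.06], [0, 0, 0], -1], [[0, -0.02, -0.06], [0, 0, 0], -1], [[0, 0, -0.04], [0, 0, 0], -1], [[0, 0, 0], [0, 0, 0], -1], [[0, 0, 0], [0, 0, 0], -1]])

```text
clock: 35.75
position: [0.4562, 0.0408, 0.336]
ee_rot: [0.999, 0.034, 0.0, 0.0]
ft_force: [-0.3, -0.5, -1.6]
grip_width: -0.004
grasp_force: 0.0
```

Run:
```python
from h import *
c=snap('wrist','w7.png'); s=snap('scene','s7.png'); d=snap('side','d7.png')
o=np.zeros((600,800,3),np.uint8); o[:300,:400]=cv2.resize(c['pixels'][:,:,::-1],(400,300)); o[:,400:]=cv2.resize(s['pixels'][140:290,335:435,::-1],(400,600),interpolation=2); o[300:,:300]=cv2.resize(d['pixels'][150:250,315:415,::-1],(300,300),interpolation=2); cv2.imwrite('pics/c7.png',o); print(manip.get_obs()['position'])
```

```text
[0.45556168 0.04059706 0.33460761]
```

View pics/c7.png

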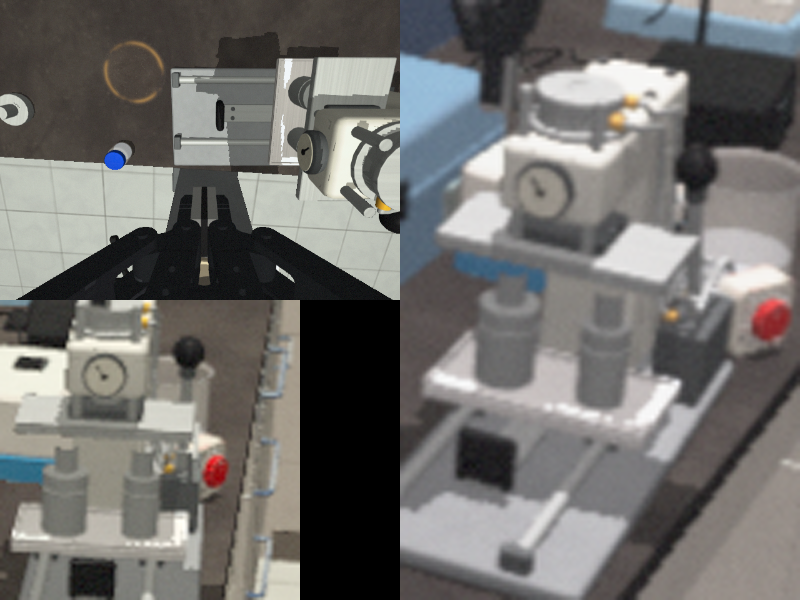

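Stage held home with both lids seated. The ball is at scene (409,181) and side (377.7,167), so I'll triangulate it.

Run:
```python
from h import *
from scipy.optimize import least_squares
obs=[(load('s7.png'),409.1,181.3),(load('d7.png'),377.7,167.1),(load('w1.png'),542,311)]
f=lambda X:np.concatenate([proj(c,X)-[u,v] for c,u,v in obs])
import h
def pr(c,X):
    p=c['R']@X+c['t'];return np.array([c['fx']*p[0]/p[2]+c['cx'],c['fy']*p[1]/p[2]+c['cy']])
f=lambda X:np.concatenate([pr(c,X)-[u,v] for c,u,v in obs])
r=least_squares(f,[.385,-.16,.24]); print(r.x,r.fun.round(1))
f2=lambda X:f(np.array([X[0],X[1],.24])); r=least_squares(f2,[.385,-.16]); print(r.x,r.fun.round(1))
go(.387,-.09,.25,.066)
```

```text
[ 0.38690838 -0.17892635  0.23060406] [-0.4  0.7 -0.6 -0.   0.1  0.3]
[ 0.39096919 -0.17297419] [-2.1 -1.9 -1.9 -2.5 -0.2  1.1]
clock 35.9 pos [0.4556 0.0406 0.3346] n>= 4 total m [-0.0771  0.1256  0.0848] shift/row now-axes [-0.0257  0.0419  0.0283] after-turn axes [-0.0257  0.0419  0.0282] turn/row [0.0001 0.0007 0.0007]
```

Run:
```python
from h import *
c=load('w1.png')
for u,v in[(500,283),(560,288),(458,272),(600,283)]:
  print(u,v,[tuple(ray(c,u,v,z)[:2]) for z in(.23,.27,.3)])
```

```text
500 283 [(np.float64(0.406), np.float64(-0.1444)), (np.float64(0.4232), np.float64(-0.1244)), (np.float64(0.436), np.float64(-0.1094))]
560 288 [(np.float64(0.4057), np.float64(-0.1873)), (np.float64(0.4229), np.float64(-0.1608)), (np.float64(0.4358), np.float64(-0.1409))]
458 272 [(np.float64(0.4118), np.float64(-0.1135)), (np.float64(0.4281), np.float64(-0.0982)), (np.float64(0.4403), np.float64(-0.0868))]
600 283 [(np.float64(0.4119), np.float64(-0.2142)), (np.float64(0.4281), np.float64(-0.1836)), (np.float64(0.4403), np.float64(-0.1607))]
```

Request:
move_arm(motion=[[[0, 0, 0], [0, 0.15, 0], -1], [[0, 0, 0], [0, 0.15, 0], -1], [[0, 0, 0], [0, 0.15, 0], -1], [[0, 0, 0], [0, 0, 0], -1], [[0, 0, 0], [0, 0, 0], -1]])

```text
clock: 36.4
position: [0.4555, 0.0407, 0.3356]
ee_rot: [0.984, 0.034, 0.175, -0.006]
ft_force: [-0.6, -0.6, 0.1]
grip_width: 0.001
grasp_force: 0.0
```

```bash
cat >> h.py <<'E'
def to(x,y,z,n=1):
    o=manip.get_obs(); R=Rn.from_quat(o['ee_rot']); d=np.array([x,y,z])-o['position']; print('clock',o['clock'],np.round(o['position'],4),'f',np.round(o['ft_force'],1),'n>=',np.ceil(np.linalg.norm(d)/.05),'units/row',(R.inv().apply(d)/.75/n).round(4))
E
python3 - <<'E'
from h import *
o=manip.get_obs(); print(o['joint_pos'].round(3), Rn.from_quat(o['ee_rot']).as_matrix().round(3)); to(.380,-.105,.30,4)
R=Rn.from_quat(o['ee_rot']).inv(); print('down .01',R.apply([0,0,-.01])/.75,'-y .01',R.apply([.0007,-.01,0])/.75)
E
```

```text
[ 0.121 -0.34  -0.263  1.952 -0.066  1.168 -1.63 ] [[ 0.937  0.068  0.344]
 [ 0.064 -0.998  0.023]
 [ 0.344  0.    -0.939]]
clock 36.4 [0.4555 0.0407 0.3356] f [-0.6 -0.6  0.1] n>= 4.0 units/row [-0.0308  0.0467  0.0014]
down .01 [-4.59058127e-03 -5.58510356e-06  1.25181592e-02] -y .01 [1.80005441e-05 1.33659421e-02 1.25643977e-05]
```

Request:
move_arm(motion=[[[-0.0308, 0.0467, 0.0014], [0, 0, 0], -1], [[-0.0308, 0.0467, 0.0014], [0, 0, 0], -1], [[-0.0308, 0.0467, 0.0014], [0, 0, 0], -1], [[-0.0308, 0.0467, 0.0014], [0, 0, 0], -1], [[0, 0, 0], [0, 0, 0], -1], [[-0.018, 0, 0.0488], [0, 0, 0], -1], [[-0.018, 0, 0.0488], [0, 0, 0], -1], [[0, 0, 0], [0, 0, 0], -1], [[0, 0, 0], [0, 0, 0], -1]])

```text
clock: 37.3
position: [0.3812, -0.1046, 0.2228]
ee_rot: [0.984, 0.034, 0.175, -0.006]
ft_force: [-0.1, 0.5, 0.6]
grip_width: -0.005
grasp_force: 0.0
```

Run:
```python
from h import *
s=snap('scene','s8.png'); to(.382,-.15,.222,4); print(manip.get_obs()['joint_pos'].round(2))
cv2.imwrite('pics/c8.png',cv2.resize(s['pixels'][110:260,330:480,::-1],(600,600),interpolation=2))
```

```text
clock 37.35 [ 0.3818 -0.1048  0.224 ] f [ 0.  -0.4  0.4] n>= 1.0 units/row [-0.0011  0.0151  0.0003]
[ 0.19 -0.45  0.04  2.26 -0.1   1.   -1.23]
```

View pics/c8.png

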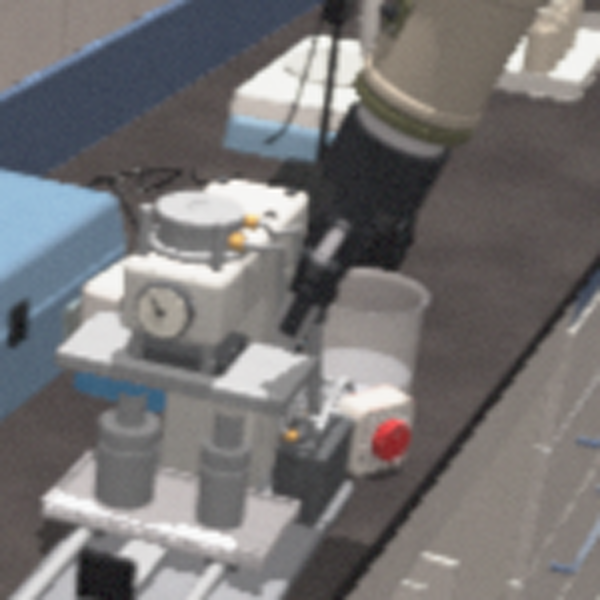

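Request:
move_arm(motion=[[[0, 0.0133, 0], [0, 0, 0], -1], [[0, 0.0133, 0], [0, 0, 0], -1], [[0, 0.0133, 0], [0, 0, 0], -1], [[0, 0.0133, 0], [0, 0, 0], -1], [[0, 0.0133, 0], [0, 0, 0], -1], [[0, 0.0133, 0], [0, 0, 0], -1], [[0, 0, 0], [0, 0, 0], -1], [[0, 0, 0], [0, 0, 0], -1]])

```text
clock: 38.15
position: [0.3847, -0.1644, 0.222]
ee_rot: [0.984, 0.034, 0.176, -0.006]
ft_force: [1.1, 2.5, 0.3]
grip_width: -0.0
grasp_force: 1.0
```

Request:
move_arm(motion=[[[-0.0011, 0.0133, 0.003], [0, 0, 0], -1], [[-0.0011, 0.0133, 0.003], [0, 0, 0], -1], [[-0.0011, 0.0133, 0.003], [0, 0, 0], -1], [[0, 0, 0], [0, 0, 0], -1]])

```text
clock: 38.55
position: [0.3865, -0.1956, 0.2144]
ee_rot: [0.984, 0.033, 0.175, -0.006]
ft_force: [0.0, 0.3, 0.7]
grip_width: 0.002
grasp_force: 0.0
```

Request:
move_arm(motion=[[[-0.0011, 0.0133, 0.003], [0, 0, 0], -1], [[-0.0011, 0.0133, 0.003], [0, 0, 0], -1], [[0, 0, 0], [0, 0, 0], -1]])

```text
clock: 38.85
position: [0.388, -0.2154, 0.2097]
ee_rot: [0.984, 0.033, 0.175, -0.006]
ft_force: [0.1, -0.4, -0.7]
grip_width: 0.0
grasp_force: 0.0
```

```bash
cat > pl.py <<'E'
from h import *
import sys
f=sys.argv[1]
for n,ref,(x0,y0,x1,y1),X in [('scene','s7.png',(344,185,384,207),(.52,-.09,.17)),('side','d7.png',(319,280-98,345,296-98+2),(.52,-.09,.17))]:
    c=snap(n,f+n+'.png'); a=load(ref)
    T=a['pixels'][y0:y1,x0:x1]; S=c['pixels'][y0-12:y1+14,x0-4:x1+4]
    r=cv2.matchTemplate(S,T,cv2.TM_CCOEFF_NORMED); _,m,_,l=cv2.minMaxLoc(r)
    e=proj(a,np.array(X)-[0,0,.023])-proj(a,X)
    print(n,'shift',l[0]-4,l[1]-12,'score',round(m,3),'no-shift',round(float(r[12,4]),3),'expected',e)
E
python3 pl.py a; python3 -c "
from h import *
print(manip.get_obs()['ft_force'])"
```

```text
scene shift 0 0 score 0.99 no-shift 0.99 expected [-0.5  6.8]
side shift 0 0 score 0.993 no-shift 0.993 expected [-0.2  7.1]
[ 0.6099889  -0.09883882  0.47071481]
```

Request:
move_arm(motion=[[[0, 0, 0], [0, 0, 0], -1], [[0, 0, 0], [0, 0, 0], -1], [[0, 0, 0], [0, 0, 0], -1], [[0, 0, 0], [0, 0, 0], -1], [[0, 0, 0], [0, 0, 0], -1], [[0, 0, 0], [0, 0, 0], -1], [[0, 0, 0], [0, 0, 0], -1], [[0, 0, 0], [0, 0, 0], -1], [[0, 0, 0], [0, 0, 0], -1], [[0, 0, 0], [0, 0, 0], -1]])

```text
clock: 39.95
position: [0.3882, -0.2141, 0.2101]
ee_rot: [0.984, 0.034, 0.176, -0.006]
ft_force: [2.0, -0.2, 0.4]
grip_width: 0.002
grasp_force: 0.0
```

```bash
python3 pl.py b
python3 - <<'E'
from h import *
# colour scan of dark pixels around the ball area, side + scene, vs before
for n,ref,new,(x0,y0,x1,y1) in [('scene','s7.png','bscene.png',(396,160,436,215)),('side','d7.png','bside.png',(362,150,402,200))]:
    for f in (ref,new):
        g=load(f)['pixels'][y0:y1:2,x0:x1].astype(int).sum(2)//3
        print(f); print('\n'.join(''.join('#' if v<45 else '+' if v<90 else '.' for v in r) for r in g))
E
```

```text
scene shift 0 0 score 0.991 no-shift 0.991 expected [-0.5  6.8]
side shift 0 0 score 0.993 no-shift 0.993 expected [-0.2  7.1]
s7.png
...........++++++++++++++++++++++++##+++
...........+++++++++++++++++++++++###+++
...........+++++++++++++++++++++++#+#+++
...........+#####+#+++++++++++++#+++#+++
..........+##########################+++
.........++##########################+++
.........+#########################+++++
.........+#########################+++++
.........+##+++##+++++++++++++####++++++
........++#++++++..................+++++
.......++###+++##+.....................+
.......+##########+.....................
.......++########+......................
..........+####+........................
...........++++.........................
...........++++.........................
.......................................+
..........+.............................
........++.............................+
......................................++
......................................++
......................................++
......................................++
.......................
[... 2707 characters left out ...]
...
......++++++++..+###+..++++++++.........
...............++###..+++++++++++++.+.++
..................+...+++++++++++++.++++
.........................+++++++++++++++
...........................++++.+.++++++
........................++++.+.+++++++++
........................++++++++++++++++
........................+++++++++.+++++.
+......................+++++++++++++++++
.......................++++++++++++++++.
.......................++++++++++++.++..
.......................+++++++++++++.+..
.......................+++++++++++++++..
.......................++++++++++++++...
........................+++++++++++++...
................................+..++...
..................................++....
```

Run:
```python
from h import *
s=load('bside.png')
for th in (0,.14,.34,.55,.6):
    print(th,proj(s,(.387+.18*np.sin(th)*.066,-.175-.18*np.sin(th),.06+.18*np.cos(th))))
T=load('d7.png')['pixels'][160:174,370:385]; 
print('before ball (377.7,167)')
```

```text
0 [377.1 164.5]
0.14 [377.3 162.6]
0.34 [377.4 162. ]
0.55 [377.3 163.7]
0.6 [377.3 164.4]
before ball (377.7,167)
```

Request:
move_arm(motion=[[[0, -0.02, 0], [0, 0, 0], -1], [[0, -0.03, 0], [0, 0, 0], -1], [[0.018, -0.02, -0.0488], [0, 0, 0], -1], [[0.018, 0, -0.0488], [0, 0, 0], -1], [[0, -0.05, 0], [0, 0, 0], -1], [[0, -0.06, 0], [0, 0, 0], -1], [[0, -0.06, 0], [0, 0, 0], -1], [[0, -0.06, 0], [0, 0, 0], -1], [[0, -0.06, 0], [0, 0, 0], -1], [[0, 0, 0], [0, 0, 0], -1], [[0, 0, 0], [0, 0, 0], -1]])

```text
clock: 41.15
position: [0.3843, 0.0519, 0.2869]
ee_rot: [0.985, 0.035, 0.17, -0.007]
ft_force: [-0.0, -0.9, 0.4]
grip_width: 0.003
grasp_force: 0.0
```

```bash
python3 pl.py e
python3 - <<'E'
from h import *
for n,new,(x0,y0,x1,y1) in [('scene','escene.png',(396,160,436,200)),('side','eside.png',(362,140,402,190))]:
        g=load(new)['pixels'][y0:y1:2,x0:x1].astype(int).sum(2)//3
        print(new); print('\n'.join(''.join('#' if v<45 else '+' if v<90 else '.' for v in r) for r in g))
E
```

```text
scene shift 0 0 score 0.907 no-shift 0.907 expected [-0.5  6.8]
side shift 0 0 score 0.993 no-shift 0.993 expected [-0.2  7.1]
escene.png
++######++++++++++++++++++++++++++++##++
+###+++++..+++++++++++++++++++++++###+++
######++...++++++++++++++++++++++##++++.
#####+.....+#####+++++++++++++++++++#+++
####+.....+######++++++##############+++
###+.....++#########++###############+++
#++......+#########################+++++
+........+#########################+++++
.........+###########++++++++#####++++++
.........++#++..+++++..............+++++
................+++++...................
........................................
........................................
........................................
........................................
........................................
.......................................+
.......................................+
........++.............................+
......................................++
eside.png
.++++++++++++++..+######+....+##++++..++
++++++++++++++++++######....+####++++...
+++++++++++++++++######.....####++...++.
....+++++
[... 192 characters left out ...]
+++
..........++#####+#######+++++++++++++++
...........+#####++++###++++.+.+++++++++
...........+.++########++.....++.++.++.+
..........+..+#####+++++++++++++++++++++
............+#++++..++++++++.++..+......
......+++...+####..++++++++++++.........
...........+####+.+++++++++++++++++.++++
..........+####.......++++++++++++++++++
............++...........+++++++++++++++
.........................+++++++++++++++
.........................+..++++++++++++
........................++++++++++++++++
.......................++++++++++++++++.
+......................+++++++++++.+.+++
.......................++++++++++++++++.
.......................+++++++++++++++..
.......................+++++++++++++++..
```

Request:
move_arm(motion=[[[0, 0, 0], [0, -0.15, 0], -1], [[0, 0, 0], [0, -0.15, 0], -1], [[0, 0, 0], [0, -0.15, 0], -1], [[0.03, 0.02, -0.03], [0, 0, 0], -1], [[0.02, 0.03, -0.03], [0, 0, 0], -1], [[0.02, 0.05, -0.03], [0, 0, 0], -1], [[0, 0, 0], [0, 0, 0], -1], [[0, 0, 0], [0, 0, 0], -1]])

```text
clock: 42.05
position: [0.443, -0.0219, 0.3534]
ee_rot: [0.999, 0.033, -0.006, -0.001]
ft_force: [-0.4, 1.3, -0.4]
grip_width: 0.002
grasp_force: 0.0
```

```bash
python3 - <<'E'
from h import *
c=snap('wrist','w9.png'); print(manip.get_obs()['position'])
for th in (0,.14,.34,.57): print(th,proj(c,(.388+.18*np.sin(th)*.066,-.175-.18*np.sin(th),.06+.18*np.cos(th))))
g=c['pixels'][230:400:6,440:640:3].astype(int).sum(2)//3
print('\n'.join(''.join('#' if v<45 else '+' if v<90 else '.' for v in r) for r in g))
E
python3 pl.py f
```

```text
[ 0.44256785 -0.02086584  0.35306053]
0 [542.  317.7]
0.14 [576.6 316.4]
0.34 [618.4 310.4]
0.57 [651.4 298.5]
..+....++++........................................................
...+...++++........................................................
...+....+++........................................................
....+....++........................................................
.....+....+........................................................
+++........+.......................................................
+++++.......+.....................................................#
++++++.............................................................
++++++++.......+............................++......+.........+++..
..+++..........+++..............................+++++..............
...+............++.......................................+####.....
................+............................+.......++############
.......................................................####+#######
........................................................###########
.....................................
[... 409 characters left out ...]
.............................
...................................................................
...................................................................
...................................................................
####...............................................................
#######............................................................
##########.........................................................
##############.....................................................
#################..................................................
scene shift 0 0 score 0.861 no-shift 0.861 expected [-0.5  6.8]
side shift 0 0 score 0.816 no-shift 0.816 expected [-0.2  7.1]
```

Request:
move_arm(motion=[[[0, 0.05, -0.02], [0, 0, 0], -1], [[0, 0.05, 0], [0, 0, 0], -1], [[0, 0, 0], [0, 0, 0], -1], [[0, 0, 0], [0, 0, 0], -1]])

```text
clock: 42.6
position: [0.4478, -0.0948, 0.368]
ee_rot: [0.999, 0.034, -0.006, -0.001]
ft_force: [-0.3, 0.5, -0.5]
grip_width: 0.002
grasp_force: 0.0
```

```bash
cat > ball.py <<'E'
from h import *
c=snap('wrist','wb.png'); print(manip.get_obs()['position'],manip.get_obs()['clock'])
ths=np.arange(0,.66,.05); pv=np.array([proj(c,(.388+.18*np.sin(t)*.066,-.175-.18*np.sin(t),.06+.18*np.cos(t))) for t in ths])
print(pv[::2].tolist())
x0=int(pv[0][0])-60; g=c['pixels'][230:400:5,x0:640:4].astype(int).sum(2)//3; print(x0)
print('\n'.join(''.join('#' if v<45 else '+' if v<90 else '.' for v in r) for r in g))
E
python3 ball.py; python3 pl.py g
```

```text
[ 0.44793331 -0.09392284  0.36806059] 42.65
[[432.3, 307.5], [456.5, 307.0], [479.5, 305.3], [500.6, 302.5], [519.6, 298.7], [535.9, 294.1], [549.5, 288.7]]
372
...................................................................
...................................................................
...................................................................
...............................................................++++
...................................#++................+#+.....+++++
..................................#+++................#+++....+++++
..................................++++................++++...++++++
............................................................+++++++
.............+...+++.......++++++..........................++++++++
...........+.+.......+++...........................................
.........+++.+++.............++++++................................
......+.............+..........++#######...........................
...........+.+..................###########........................
................................+############..........
[... 799 characters left out ...]
.............................
#..................................................................
##........######...................................................
####....##########.................................................
####################...............................................
######################.............................................
#########################..........................................
###########################........................................
#############################......................................
scene shift 0 0 score 0.833 no-shift 0.833 expected [-0.5  6.8]
side shift 0 0 score 0.778 no-shift 0.778 expected [-0.2  7.1]
```

Request:
move_arm(motion=[[[0, 0.03, -0.05], [0, 0, 0], -1], [[0, 0.06, 0], [0, 0, 0], -1], [[0, 0.06, 0], [0, 0, 0], -1], [[-0.01, 0.06, 0], [0, 0, 0], -1], [[-0.01, 0.06, 0], [0, 0, 0], -1], [[-0.01, 0.06, 0], [0, 0, 0], -1], [[-0.01, 0.06, 0], [0, 0, 0], -1], [[-0.01, 0.06, 0], [0, 0, 0], -1], [[-0.01, 0.06, 0], [0, 0, 0], -1], [[0, 0, 0], [0, 0, 0], -1], [[0, 0, 0], [0, 0, 0], -1]])

```text
clock: 43.85
position: [0.4307, -0.4797, 0.4045]
ee_rot: [0.999, 0.035, -0.007, -0.002]
ft_force: [0.3, 0.3, 0.7]
grip_width: 0.001
grasp_force: 0.0
```

```bash
python3 pl.py k
python3 - <<'E'
from h import *
for n,new,(x0,y0,x1,y1) in [('scene','kscene.png',(396,160,436,200)),('side','kside.png',(362,146,402,186))]:
        g=load(new)['pixels'][y0:y1,x0:x1].astype(int).sum(2)//3
        print(new); print('\n'.join(''.join('#' if v<45 else '+' if v<90 else '.' for v in r) for r in g))
        c=load(new); print([proj(c,(.388+.18*np.sin(t)*.066,-.175-.18*np.sin(t),.06+.18*np.cos(t))).tolist() for t in(0,.14,.34,.45,.55)])
E
```

```text
scene shift 0 0 score 0.99 no-shift 0.99 expected [-0.5  6.8]
side shift 0 0 score 0.993 no-shift 0.993 expected [-0.2  7.1]
kscene.png
...........+++++++++++++++++++++++++#+++
...........+++++++++++++++++++++++###+++
...........+++++++++++#++++++++++++##+++
...........+++++++++++++++++++++++##+++.
...........++++++++++++++++++++++#++#+++
...........+#+#+++++++++++++++++##++#++.
...........+#####++++++++++++++##+++#++.
...........+#####++++++++##++++######+++
..........+########++++++############+++
..........+#######++++++#############+++
.........+#########+++##+############+++
.........+##########################++++
.........+#########################+++++
.........+#########################+++++
.........+#########################+++++
.........+########################++++++
.........+###########+++++++++###+++++++
.........+####+++++++.........++++++++++
.........++#++..+++++..............+++++
................+++++.................++
................+++++...................
.................++.....................
........................................
.....................
[... 1787 characters left out ...]
++++
........................++++++++++++++++
.........................+++++++++++++++
.........................+++++++.+++++++
.........................+++++++++++++++
............................++++++++++++
..........................+.++..++++++++
.........................++++..+++++++++
........................++++++++++++++++
.......................+++++.++++++++++.
.......................+++++++++.+.++++.
.......................+++++++++++.+++++
+......................+++++++++++++..++
+......................++++++++++++.+.++
.......................++++++++++++++++.
+......................+++++++++++++++..
[[376.8, 164.5], [377.0, 162.6], [377.1, 161.9], [377.1, 162.5], [377.0, 163.6]]
```

Run:
```python
from h import *
from scipy.optimize import least_squares
def pr(c,X):
    p=c['R']@X+c['t'];return np.array([c['fx']*p[0]/p[2]+c['cx'],c['fy']*p[1]/p[2]+c['cy']])
A=[(load('s7.png'),409.1,181.3),(load('d7.png'),377.7,167.1),(load('w1.png'),542,311)]
B=[(load('kside.png'),378.3,159),(load('wb.png'),528,307),(load('kscene.png'),414.3,175)]
ball=lambda x,y,t:np.array([x+.18*np.sin(t)*.066,y-.18*np.sin(t),.06+.18*np.cos(t)])
f=lambda q:np.concatenate([pr(c,ball(q[0],q[1],t))-[u,v] for S,t in((A,q[2]),(B,q[3])) for c,u,v in S])
for g in([.39,-.17,0,.5],[.39,-.2,-.2,.2]):
    r=least_squares(f,g);print(r.x.round(4),r.cost,r.fun.round(1))
for S in(A,B):
    r=least_squares(lambda X:np.concatenate([pr(c,X)-[u,v] for c,u,v in S]),[.39,-.2,.23]);print(r.x.round(4),r.fun.round(1))
```

```text
[ 0.3913 -0.2257 -0.273   0.1097] 6.8723767086465095 [-0.9 -0.  -1.  -0.7 -0.1  0.5 -1.  -0.8 -0.2  0.2  0.6 -3. ]
[ 0.3913 -0.2257 -0.273   0.1097] 6.872376708068277 [-0.9 -0.  -1.  -0.7 -0.1  0.5 -1.  -0.8 -0.2  0.2  0.6 -3. ]
[ 0.3869 -0.1789  0.2306] [-0.4  0.7 -0.6 -0.   0.1  0.3]
[ 0.3901 -0.2486  0.2333] [-0.2  0.7 -0.2 -0.3  1.5 -1.5]
```

Request:
move_arm(motion=[[[-0.006, -0.06, 0], [0, 0, 0], -1], [[-0.006, -0.06, 0], [0, 0, 0], -1], [[-0.006, -0.06, 0], [0, 0, 0], -1], [[-0.006, -0.06, 0], [0, 0, 0], -1], [[-0.006, -0.06, 0], [0, 0, 0], -1], [[-0.006, -0.06, 0], [0, 0, 0], -1], [[0, -0.04, 0], [0, 0, 0], -1], [[0, 0, 0], [0, 0.15, 0], -1], [[0, 0, 0], [0, 0.15, 0], -1], [[0, 0, 0], [0, 0.15, 0], -1], [[0, 0, 0], [0, 0, 0], -1], [[0, 0, 0], [0, 0, 0], -1]])

```text
clock: 45.15
position: [0.3821, -0.1811, 0.4073]
ee_rot: [0.985, 0.035, 0.17, -0.007]
ft_force: [-0.0, 0.2, -0.4]
grip_width: 0.002
grasp_force: 0.0
```

Run:
```python
from h import *
to(.386,-.185,.30,3);to(.386,-.185,.222,4)
```

```text
clock 45.15 [ 0.3821 -0.1811  0.4073] f [-0.   0.2 -0.4] n>= 3.0 units/row [-0.0145  0.0019  0.0455]
clock 45.15 [ 0.3821 -0.1811  0.4073] f [-0.   0.2 -0.4] n>= 4.0 units/row [-0.0196  0.0015  0.0586]
```

Request:
move_arm(motion=[[[-0.0196, 0.0015, 0.0586], [0, 0, 0], -1], [[-0.0196, 0.0015, 0.0586], [0, 0, 0], -1], [[-0.0196, 0.0015, 0.0586], [0, 0, 0], -1], [[-0.0196, 0.0015, 0.0586], [0, 0, 0], -1], [[0, 0, 0], [0, 0, 0], -1], [[0, 0.0133, 0], [0, 0, 0], -1], [[0, 0.0133, 0], [0, 0, 0], -1], [[0, 0.0133, 0], [0, 0, 0], -1], [[0, 0.0133, 0], [0, 0, 0], -1], [[-0.001, 0.0133, 0.003], [0, 0, 0], -1], [[-0.001, 0.0133, 0.003], [0, 0, 0], -1], [[0, 0, 0], [0, 0, 0], -1]])

```text
clock: 46.35
position: [0.3905, -0.2465, 0.2164]
ee_rot: [0.985, 0.034, 0.169, -0.007]
ft_force: [-1.1, 4.5, 1.9]
grip_width: -0.002
grasp_force: 2.7
```

Request:
move_arm(motion=[[[-0.001, 0.0133, 0.003], [0, 0, 0], -1], [[-0.001, 0.0133, 0.003], [0, 0, 0], -1], [[0, 0, 0], [0, 0, 0], -1]])

```text
clock: 46.65
position: [0.3918, -0.267, 0.2116]
ee_rot: [0.985, 0.033, 0.17, -0.006]
ft_force: [-0.1, 0.2, -0.2]
grip_width: -0.002
grasp_force: 0.0
```

Request:
move_arm(motion=[[[0, 0, 0], [0, 0, 0], -1], [[0, 0, 0], [0, 0, 0], -1], [[0, -0.03, 0], [0, 0, 0], -1], [[0, -0.05, 0], [0, 0, 0], -1], [[0.02, 0, -0.06], [0, 0, 0], -1], [[0.02, 0, -0.06], [0, 0, 0], -1], [[0.02, 0, -0.06], [0, 0, 0], -1], [[0, 0.06, 0], [0, 0, 0], -1], [[0, 0.06, 0], [0, 0, 0], -1], [[0, 0.06, 0], [0, 0, 0], -1], [[0, 0.06, 0], [0, 0, 0], -1], [[0, 0.06, 0], [0, 0, 0], -1]])

```text
clock: 47.85
position: [0.4008, -0.4324, 0.3541]
ee_rot: [0.985, 0.034, 0.17, -0.006]
ft_force: [0.8, 0.6, 1.0]
grip_width: 0.0
grasp_force: 0.0
```

```bash
python3 pl.py m; python3 -c "
from h import *
print(manip.get_obs()['position'])
c=load('mside.png');print([proj(c,(.3913+.18*np.sin(t)*.066,-.2257-.18*np.sin(t),.06+.18*np.cos(t))).tolist() for t in(.14,.34,.57)])
g=c['pixels'][146:176,362:402].astype(int).sum(2)//3
print('\n'.join(''.join('#' if v<45 else '+' if v<90 else '.' for v in r) for r in g))
"
```

```text
scene shift -1 7 score 0.902 no-shift 0.376 expected [-0.5  6.8]
side shift 0 7 score 0.815 no-shift 0.511 expected [-0.2  7.1]
[ 0.39966434 -0.43520255  0.35126388]
[[377.3, 157.9], [377.4, 157.3], [377.3, 159.3]]
....++++++++++++++++++++................
.....+++++++++++++++++.+.........+......
.....+++++++++++++++++++++++++..++++++++
......++++++++++++++++++++++++++++++++++
.....+++++++++++++++++++++++++++++++++++
......++++++++++++++++++++++++++++++++++
......+++.++++++++++++++++++++++++++++++
........+++++++++......+++++++++++++++++
.......++++++++++++++.++++++++++++++++++
..........++++++++++++++++++++++++++++++
............++#++++#++++++++++++++++++++
...........++###++###++++..++++++++++++.
........+..+#########+++++.+..+++++.++++
........++.+#########+++++....++..+++.+.
...........+#########+++++..++++..+.....
...........++########++++++++++++++++++.
............++######+++++++++++.++++...+
.............++++++++++++++++++.+..++...
.............++...++++++++++++.++.......
.......++.+++++...+++++++++++++.........
.......++++++++...+++++++++++++++.......
......++++++++....++++++++++++++........
...................+++++++++++++.+.+...+
....................++++++++++++++++++++
......................++++++++++++++++++
........................++++++++++++++++
.........................+.+++++++++++++
.........................++.+++++.++++++
..........................++++++++++++++
.........................+.+++++++++++++
```

The platen has sunk by the 7 px expected for 23 mm. I'll let it settle, re-check and hand in.

Request:
move_arm(motion=[[[0, 0, 0], [0, 0, 0], -1], [[0, 0, 0], [0, 0, 0], -1], [[0, 0, 0], [0, 0, 0], -1], [[0, 0, 0], [0, 0, 0], -1], [[0, 0, 0], [0, 0, 0], -1], [[0, 0, 0], [0, 0, 0], -1], [[0, 0, 0], [0, 0, 0], -1], [[0, 0, 0], [0, 0, 0], -1], [[0, 0, 0], [0, 0, 0], -1], [[0, 0, 0], [0, 0, 0], -1]])

```text
clock: 48.95
position: [0.4007, -0.4308, 0.3534]
ee_rot: [0.985, 0.034, 0.17, -0.007]
ft_force: [0.6, -0.3, -0.6]
grip_width: 0.006
grasp_force: 0.0
```

```bash
python3 pl.py n | tee o.txt
python3 - <<'E'
from h import *
if all(' 7 score' in l for l in open('o.txt')): print(order.hand_in())
E
```

```text
scene shift -1 7 score 0.901 no-shift 0.377 expected [-0.5  6.8]
side shift 0 7 score 0.812 no-shift 0.512 expected [-0.2  7.1]
the job is handed in; nothing more can be done
None
```

The job is handed in, no verdict returned: the medium and small moulds are lidded on the stage, which is back in its catch; the lever snapped past its stiff detent, and the platen sank about 23 mm (camera estimate), as it should when resting on the lids.

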